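# Clamp the spice jar to the set mark

## Robot

A 6-joint arm with a two-finger parallel gripper is mounted at the origin on a cart in front of the work surface, level with it; the furniture and walls round the work are solid. World frame = base frame: x ahead of the robot, y to its left, z up, the work surface at z = 0. Lengths are in mm, angles in degrees, forces in N, time in s.
With the tool pointing down it reaches from about 300 to 850 mm from the base axis. Payload 4.2 kg.
Tool frame: the origin (TCP) lies at the very end of the fingers, on their centre line; the grasp point (between the pads) lies 19 mm behind it (env.grip_depth is the distance from the TCP to the grasp point, in mm); y points along the fingers, z is the direction in which the jaws open and shut, and the axes are right-handed (so a half turn about y gives the same grasp; the last joint's range is limited). The gripper opens to 91 mm and grips with 3 to 60 N. Pads are 32 mm wide; open, the fingers measure 118 mm over their backs; the gripper's body (76 mm by 178 mm) begins 60 mm behind the grasp point.
Start: joints at [-69.729, 18.312, 89.639, -0, 72.044, -1.146], TCP at [209.969, -535.31, 213.976] pointing down, gripper open.
Joint ranges: [-177.97, 177.97], [-48.28, 115.42], [12.27, 149.76], [-77.06, 257.06], [2.81, 150.46], [-146.56, 146.56]. Speed limits (degrees/s): [147.25, 147.25, 180, 180, 180, 180].

## Interface

Orientations are given as [roll, pitch, yaw] about the fixed x, y, z axes, in that order (R = Rz(yaw) Ry(pitch) Rx(roll)).
In Python, from workcell import state, imaging, job, env gives the robot as it stands.
- The arm moves only by the shell command python3 -m pendant 'ROWS' [FORCE]. ROWS is JSON, a list of rows, each an object with "delta_pos": the shift along the tool's x, y, z in cm, a list of three; "twist": the turn, a rotation vector about the tool's x, y, z in degrees, a list of three; "grip": the opening in per cent of the stroke, from 0 (shut) to 100 (fully open). In form: [{"delta_pos": [tx, ty, tz], "twist": [wx, wy, wz], "grip": grip}, ...]. A call has exactly 5 rows; each row is the pose to reach, as a shift and turn from the pose commanded when the call began, along the tool's axes at that moment; what a row does not reach only later rows make up. A row lasts 1/10 s, in which the tool goes at most 50 mm and 8.59 degrees, less where a joint would pass 70% of its speed; a pose out of reach is approached as far as the arm can. A call with a gripper value outside its range is refused whole. The fingers move at their own pace and stop on an object; FORCE is the grip in N (left out, the last holds). Time passes only in rows, so rows that repeat a pose let the fingers close, or fill a call up. It gives the time, the measured TCP pose, the force and the opening at its end, in the units of the state.
- state(): the state, without advancing time (a new reading comes with each control period).
- imaging.grab_frame(name): name is "scene" or "top"; returns (picture, depth): 480x640x3 uint8, red, green, blue; 480x640 float32, mm along the optical axis (not along the pixel's ray), 0 where there is no reading.
- imaging.camera_info(name): a dict with "fx", "fy", "cx", "cy" (pixels), "R" (3x3) and "t" (3): a world point X has camera coordinates R X + t. Camera axes: x right, y down, z forward; pixel columns grow to the right and rows downward; lengths in mm; the calibration is good to about 2 mm. A picture is of the moment at which its call begins. camera_info takes no time and is no camera call.
- job.job_done(): hands the job in, once; it reports no verdict.
The state is a dict: "time_s": time; "qpos": joint angles; "qvel": joint speeds; "effort": joint torques, N m; "ee_pos": TCP position; "ee_rot": TCP orientation; "force": force on the tool from outside, world axes, zero at the start; "torque": the same for the moment, N m; "gripper_width": finger opening in mm.
Only numpy, scipy, OpenCV 4.12 (cv2) and the standard library are available. Lean on these libraries where they do the work, as an engineer would, in place of code of your own. Each camera call takes 0.05 s, during which the arm holds its last target.

## Task

Gently stand the spice jar upright on the clamp's base between its V-jaw and its sprung arm, and let go. Then tighten the clamp by its knob (clockwise), until the jar has pushed the sprung arm's pointer exactly opposite the set mark; go gently towards the end, as the pointer must never run more than a centimetre past the mark and the jaw and arm must not be pushed by hand. Let go and leave the set mark and the other things on the table alone.

Things in the scene. Friction and masses are not known exactly. Their poses are not given: they have to be found in the camera images.
- jar_center (a point): the loose spice jar, round, 47 mm across, 98 mm tall, standing on the chopping board (10 mm thick); the point is on its axis half-way up (49 mm over its bottom), z along the jar. In the clamp the jaws reach 34 mm above the jar's bottom, so hold it from above in its upper half (about 65 mm over its bottom)
- jar_seat (a point): where the jar's bottom centre goes: on top of the fixed clamp's 8 mm base plate (190 x 255 mm); z up, +y to the V-jaw and knob (axis 105 mm away), -y to the sprung arm, -x to the scale. A jar here has about 3 mm of air to the arm's pad and 4 to 10 mm to the V-jaw; it may be 8 mm off in x. Tightening slides it up to 16 mm to -y
- jar_clamp: the whole fixed clamp with its parts; origin on the table below jar_seat, same axes
- knob_grip (a point): the clamp's black knob: upright grip bar 44 mm long (point x axis), 14 mm thick (point y), 42 mm high on a 48 mm round skirt; axis vertical. The point is on the axis, 22 mm above the skirt's top, 20 mm below the bar's top. Clockwise from above drives the V-jaw to the jar, 8 mm a radian
- pointer_tip (a point): tip of the sprung arm's pointer, 130 mm from the arm's vertical pivot, 28 mm over the table. The jar's push on the pad, 45 mm from the pivot, swings the tip to jar_seat's -y side, about 2.9 mm a mm of jar travel (about 23 mm a radian of knob once the slack is gone). The spring resists with 2 N plus 1 N a mm of jar travel
- set_mark (a point): the set mark: the tapered edge of a small dark slider on the white scale block; the point lies on the circle that pointer_tip runs on, same height, 18 to 35 mm from the pointer's rest place; pointer_tip coincides with it when the tension is right. Not to be moved
- spice_jar: the same spice jar, origin at the centre of its bottom
- moving_jaw: the clamp's V-jaw of aluminium, 42 mm high, driven by the knob through a rack; origin under the jar axis when the jar lies against both V faces; its sliding direction is y
- sprung_arm: the sprung arm: steel bar 130 mm long with a round grey pad for the jar, 39 mm high; origin on the table below its pivot; it points along its own -x
- knob: the same knob; origin on its axis under the skirt, 43 mm over the table. It takes 0.15 to 0.3 N m, stays where it is left, can be turned back and turns 4.5 rad in all, of which the start has used 0 to 0.7; 1.5 to 3.5 rad more are needed, so it must be regripped
- deli_cup: bystander: clear deli cup, 109 mm across, 72 mm tall, origin under its centre
- liner_stack: bystander: stack of foil baking cups, 72 mm across, 61 mm tall, origin under its centre
- timer: bystander: round kitchen timer, 62 mm across, 44 mm tall, origin under its centre
- cupcake: bystander: iced cupcake, 75 mm across, 74 mm tall, origin under its centre
Mind the look-alikes: they are no part of the job. Leave any green or pink look-alike of the spice_jar alone.

How it is judged:
By the outcome, as a careful person would: the job done as asked, in the order asked, and still so for the second after the job is handed in, with the robot touching nothing.
It also fails if it takes over 67 s, if anything falls off the work surface, if the arm or the gripper's body presses on something with over 40 N, if the wrist force passes 120 N, or if a joint passes its speed limit or range.

## Working session

There is one attempt and no reset: what is moved stays moved. The work goes in short steps, Python scripts to look and compute and a shell command to move; the robot and the scene stay as the last step left them, time stands still between calls to the robot, and variables do not carry over. Pictures are saved under pics/ and viewed, and the job is handed in when it is done.

```bash
ls; mkdir -p pics
cat > h.py <<'E'
import numpy as np, cv2
from workcell import state, imaging, job, env
def grab(n,fn):
    p,d=imaging.grab_frame(n)
    cv2.imwrite(f'pics/{fn}.png',p[:,:,::-1]); np.savez(f'pics/{fn}.npz',p=p,d=d); return p,d
def load(fn):
    z=np.load(f'pics/{fn}.npz'); return z['p'],z['d']
def ray(n,u,v,z):
    c=imaging.camera_info(n); R=np.array(c['R']);t=np.array(c['t'])
    d=R.T@np.array([(u-c['cx'])/c['fx'],(v-c['cy'])/c['fy'],1]); o=-R.T@t
    return o+d*(z-o[2])/d[2]
def pix(n,X):
    c=imaging.camera_info(n); q=np.array(c['R'])@np.array(X)+np.array(c['t'])
    return np.array([c['fx']*q[0]/q[2]+c['cx'],c['fy']*q[1]/q[2]+c['cy']])
def world(n,d):
    c=imaging.camera_info(n); v,u=np.mgrid[:480,:640]
    P=np.stack([(u-c['cx'])/c['fx']*d,(v-c['cy'])/c['fy']*d,d],-1)
    return (P-np.array(c['t']))@np.array(c['R'])
E
python3 - <<'E'
from h import *
np.set_printoptions(suppress=True,precision=2)
grab('scene','s0');grab('top','t0')
print(state())
for n in('scene','top'):print(imaging.camera_info(n))
E
```

```text
pics
{'time_s': 0.1, 'qpos': array([-69.73,  18.35,  89.7 ,  -0.  ,  72.04,  -1.15]), 'qvel': array([-0.01, -0.05, -0.27,  0.01,  0.12,  0.03]), 'effort': array([ -0.  , -41.33, -23.25,   0.07,   0.04,  -0.  ]), 'ee_pos': array([ 209.81, -534.9 ,  213.23]), 'ee_rot': array([ -90.09,    0.  , -158.58]), 'force': array([-0.26, -0.35,  0.5 ]), 'torque': array([ 0.03,  0.02, -0.02]), 'gripper_width': 91.08691564560888}
{'fx': 559.1100040783539, 'fy': 559.1100040783539, 'cx': 309.9773187792058, 'cy': 231.81821010095067, 'R': array([[-0.59, -0.81,  0.02],
       [-0.52,  0.36, -0.77],
       [ 0.62, -0.46, -0.63]]), 't': array([ 362.72,  337.78, 1070.57])}
{'fx': 614.0703938641517, 'fy': 614.0703938641517, 'cx': 320.3548333365372, 'cy': 231.91279560627387, 'R': array([[ 0.01, -1.  , -0.02],
       [-0.99, -0.01, -0.1 ],
       [ 0.1 ,  0.02, -0.99]]), 't': array([  36.3 ,  563.69, 1504.95])}
```

View pics/s0.png

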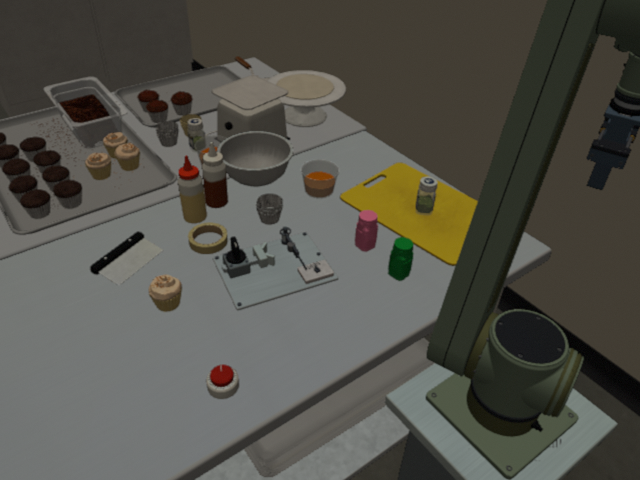

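View pics/t0.png

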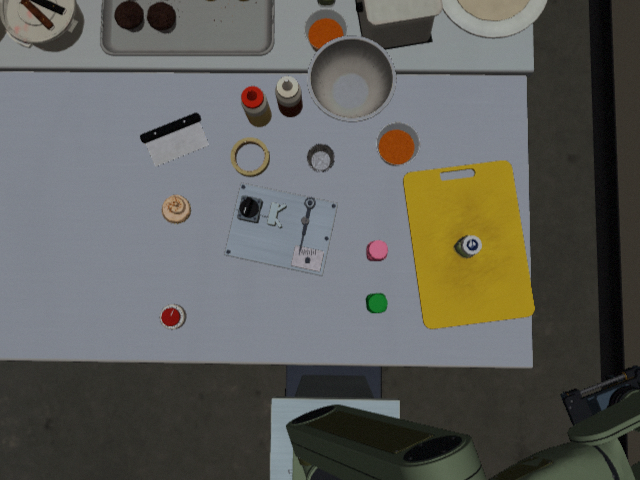

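The top view shows the clamp plate around (281,228), with the knob at (249,208), V-jaw at (277,215), arm pivot at (310,203) and scale at (308,259). The jar is at (469,245) on the yellow board, and the pink and green look-alikes are at (377,250) and (376,302). I'll zoom in.

Run:
```python
from h import *
p,d=load('t0'); cv2.imwrite('pics/t0z.png',cv2.resize(p[175:285,215:350,::-1],None,fx=5.9,fy=5.4,interpolation=cv2.INTER_CUBIC))
p,d=load('s0'); cv2.imwrite('pics/s0z.png',cv2.resize(p[215:315,205:345,::-1],None,fx=5.7,fy=5.7,interpolation=cv2.INTER_CUBIC))
np.set_printoptions(suppress=True,precision=1)
pt,dt=load('t0');W=world('top',dt)
for z in [(249,208),(277,215),(310,203),(308,259),(469,245),(281,240),(469,215),(225,254),(322,273),(337,203),(241,184)]:
    print(z,W[z[1],z[0]],ray('top',*z,8))
```

```text
(249, 208) [614.8 216.3  78.2] [624.8 225.9   8. ]
(277, 215) [604.8 152.2  29.1] [607.5 154.1   8. ]
(310, 203) [632.6  69.   51.7] [639.2  70.5   8. ]
(308, 259) [495.1  72.7  30.3] [496.4  73.5   8. ]
(469, 245) [ 528.1 -309.7  105.1] [ 536.3 -331.5    8. ]
(281, 240) [543.9 142.8   6.3] [543.8 142.6   8. ]
(469, 215) [ 612.5 -332.4    8.3] [ 612.5 -332.5    8. ]
(225, 254) [506.9 284.5   4.3] [506.7 283.9   8. ]
(322, 273) [461.6  37.8   7.4] [461.6  37.8   8. ]
(337, 203) [640.1   1.8   6.5] [639.9   1.8   8. ]
(241, 184) [686.6 248.    7.6] [686.6 247.9   8. ]
```

View pics/t0z.png

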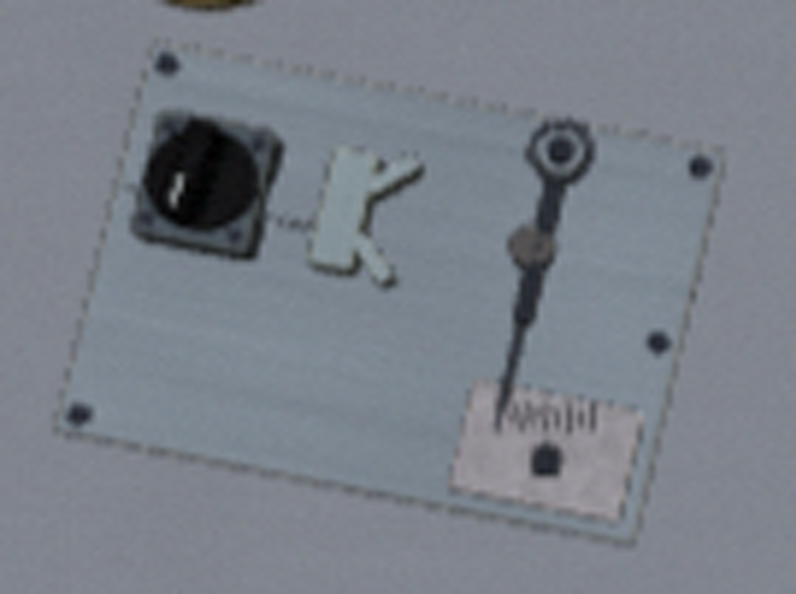

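View pics/s0z.png

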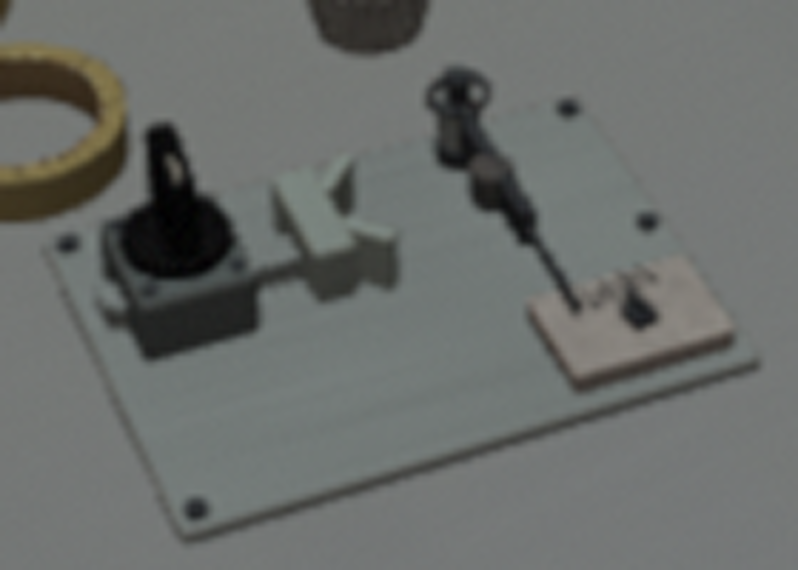

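Run:
```python
from h import *
np.set_printoptions(suppress=True,precision=1)
pt,dt=load('t0');W=world('top',dt)
print('noise',W[300:340,250:330,2].std(),W[300:340,250:330,2].mean(), W[235:245,245:290,2].mean(),W[235:245,245:290,2].std())
hsv=cv2.cvtColor(pt,cv2.COLOR_RGB2HSV)
for z in [(281,240),(232,240),(281,275),(260,180),(345,230)]: print(z,hsv[z[1]-1:z[1]+2,z[0]-1:z[0]+2].mean((0,1)))
Z=W[...,2]
def cl(lo,hi,u0,u1,v0,v1):
    m=(Z>lo)&(Z<hi); m2=np.zeros_like(m); m2[v0:v1,u0:u1]=1; return W[m&m2]
for nm,a in dict(knob=(60,130,230,270,190,225),knobbar=(80,130,230,270,190,225),jaw=(25,60,264,292,195,230),piv=(20,80,295,325,190,270)).items():
    c=cl(*a); print(nm,len(c),c.mean(0),c.min(0),c.max(0))
c=cl(-5,200,440,500,215,275); c=c[c[:,2]>90]; print('jar',len(c),c.mean(0),np.median(c,0),c.min(0),c.max(0))
ps,ds=load('s0');S=world('scene',ds)
m=(S[...,2]>45)&(S[...,2]<130); 
mm=np.zeros_like(m);mm[170:220,410:445]=1
c=S[m&mm];print('jar scene',len(c),np.median(c,0),c.min(0),c.max(0))
mm=np.zeros_like(m);mm[230:285,220:255]=1
c=S[m&mm&(S[...,2]>60)];print('knob scene',len(c),np.median(c,0),c.min(0),c.max(0))
```

```text
noise 113.10065216816426 8.522389744790994 25.572508519184314 162.1939550937406
(281, 240) [105.2  36.2 145.1]
(232, 240) [105.6  35.8 145.9]
(281, 275) [108.9  25.3 142.1]
(260, 180) [108.9  24.8 141.9]
(345, 230) [109.7  24.6 142.8]
knob 137 [618.8 219.4  87.9] [598.1 208.5  60. ] [640.2 236.   99.8]
knobbar 109 [619.1 220.2  92.4] [598.3 209.6  80.4] [640.2 232.   99.8]
jaw 280 [607.4 158.5  40.3] [573.9 130.1  25. ] [636.3 185.4  54.3]
piv 563 [542.6  75.1  30.8] [470.6  35.7  20. ] [648.7 106.1  62.6]
jar 328 [ 529.3 -313.9  107. ] [ 529.6 -313.6  107.8] [ 507.3 -338.2   90.7] [ 553.1 -291.   116.1]
jar scene 497 [ 518.2 -303.3   85.5] [ 499.1 -338.6   45. ] [ 553.2 -285.8  114.2]
knob scene 157 [605.3 225.9  87.3] [593.  208.8  60.1] [640.4 235.   95.4]
```

```bash
cat > m1.py <<'E'
from h import *
np.set_printoptions(suppress=True,precision=1)
pt,dt=load('t0');W=world('top',dt)
hsv=cv2.cvtColor(cv2.GaussianBlur(pt,(3,3),0),cv2.COLOR_RGB2HSV)
m=((hsv[...,1]>30.5)).astype(np.uint8); mm=np.zeros_like(m);mm[170:290,210:350]=1; m&=mm
m=cv2.morphologyEx(m,cv2.MORPH_OPEN,np.ones((3,3)))
m=cv2.morphologyEx(m,cv2.MORPH_CLOSE,np.ones((9,9)))
cs,_=cv2.findContours(m,cv2.RETR_EXTERNAL,cv2.CHAIN_APPROX_NONE)
c=max(cs,key=cv2.contourArea)
P=np.array([ray('top',*q[0],8)[:2] for q in c],np.float32)
r=cv2.minAreaRect(P); print(r); print(cv2.boxPoints(r))
# knob bar top/skirt/jar
Z=W[...,2]
def cl(lo,hi,u0,u1,v0,v1):
    m=(Z>lo)&(Z<hi); m2=np.zeros_like(m); m2[v0:v1,u0:u1]=1; return W[m&m2]
b=cl(80,130,230,270,190,225); b=b[abs(b[:,2]-np.median(b[:,2]))<8]; print('bar',cv2.minAreaRect(b[:,:2].astype(np.float32)),np.median(b[:,2]))
# board -> jar lid circle by depth
c=cl(95,130,440,500,215,275); print('jar lid',cv2.minEnclosingCircle(c[:,:2].astype(np.float32)),np.median(c[:,2]))
cv2.imwrite('pics/jarz.png',cv2.resize(pt[215:275,440:500,::-1],None,fx=9,fy=9,interpolation=cv2.INTER_CUBIC))
ps,_=load('s0');cv2.imwrite('pics/jarzs.png',cv2.resize(ps[165:225,400:460,::-1],None,fx=9,fy=9,interpolation=cv2.INTER_CUBIC))
cv2.imwrite('pics/jb.png',np.hstack([cv2.imread('pics/jarz.png'),cv2.imread('pics/jarzs.png')])[:, :1080][::1,::1])
x=cv2.imread('pics/jb.png');cv2.imwrite('pics/jb.png',cv2.resize(x,(800,400)))
E
python3 m1.py
```

```text
((596.7757568359375, 147.3009033203125), (264.0166320800781, 228.5029296875), 78.60945892333984)
[[458.7  40.5]
 [682.7  -4.7]
 [734.8 254.1]
 [510.8 299.3]]
bar ((619.525146484375, 219.94143676757812), (14.548001289367676, 43.53435516357422), 73.92584991455078) 92.56574086658702
jar lid ((529.3794555664062, -314.84588623046875), 24.029808044433594) 107.90971874640064
```

View pics/jb.png

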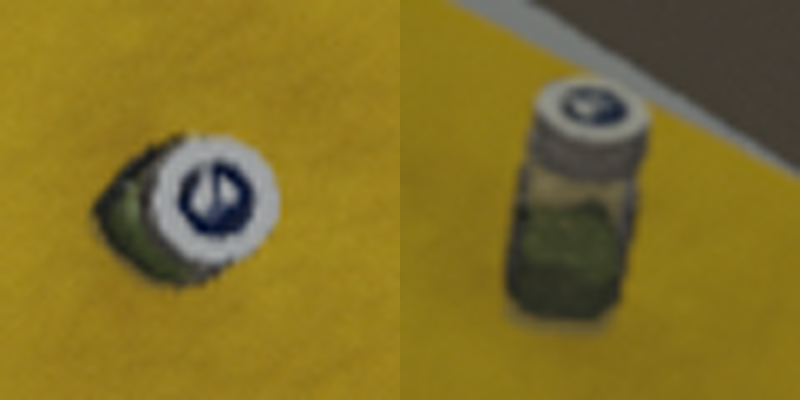

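Run:
```python
from h import *
np.set_printoptions(suppress=True,precision=1)
pt,dt=load('t0')
hsv=cv2.cvtColor(cv2.GaussianBlur(pt,(3,3),0),cv2.COLOR_RGB2HSV)
m=((hsv[...,1]>30.5)).astype(np.uint8)
# edges along scanlines in each side
def edge(pts_iter):
    out=[]
    for (u,v),(du,dv) in pts_iter:
        prof=[hsv[int(round(v+dv*k)),int(round(u+du*k)),1] for k in range(-9,10)]
        prof=np.array(prof,float); g=np.convolve(prof,[1,1,1,0,-1,-1,-1],'valid'); k=np.argmax(abs(g))-9+3
        out.append(ray('top',u+du*k,v+dv*k,6)[:2])
    return np.array(out)
L=lambda a,b,n:[(a[0]+(b[0]-a[0])*s,a[1]+(b[1]-a[1])*s) for s in np.linspace(.1,.9,n)]
A,B,C,D=(225,254),(322.5,274),(337,203),(241,184)
for nm,a,b,dr in [('bot',A,B,(0,1)),('right',B,C,(1,0)),('top',D,C,(0,-1)),('left',A,D,(-1,0))]:
    P=edge([(q,dr) for q in L(a,b,25)]).astype(np.float32)
    vx,vy,x,y=cv2.fitLine(P,cv2.DIST_HUBER,0,.01,.01).ravel()
    n=np.array([-vy,vx]);print(nm,np.degrees(np.arctan2(vy,vx)),n,n@[x,y],np.std((P-[x,y])@n))
print('jar lid top',ray('top',472.4,245,108),'scene',ray('scene',428.8,181.2,108))
f=lambda X,Y:(215+(X+.5)/5.9-.5,175+(Y+.5)/5.4-.5)
print('pivot',ray('top',*f(561,151),52),'pad',ray('top',*f(530,246),39),'tip',ray('top',*f(497,430),28),'mark',ray('top',*f(546,448),28))
g=lambda X,Y:(205+(X+.5)/5.7-.5,215+(Y+.5)/5.7-.5)
print('pad',ray('scene',*g(492,165),39),'tip',ray('scene',*g(576,308),28),'mark',ray('scene',*g(635,295),28))
```

```text
bot 80.6756 [-1.   0.2] -452.74512 2.0596614
right -13.640422 [0.2 1. ] 153.3723 2.377125
top 78.33269 [-1.   0.2] -623.66876 3.147853
left -15.103061 [0.3 1. ] 409.61487 4.7141247
jar lid top [ 528.  -317.1  108. ] scene [ 526. -316.  108.]
pivot [633.6  69.8  52. ] pad [591.3  82.7  39. ] tip [506.9  95.9  28. ] mark [498.8  75.   28. ]
pad [588.7  81.4  39. ] tip [504.3  96.9  28. ] mark [496.9  72.   28. ]
```

Run:
```python
from h import *
np.set_printoptions(suppress=True,precision=1)
f=lambda X,Y:(215+(X+.5)/5.9-.5,175+(Y+.5)/5.4-.5)
g=lambda X,Y:(205+(X+.5)/5.7-.5,215+(Y+.5)/5.7-.5)
def rep(n,fn,TL,TR,BL,BR,z):
    P=[ray(n,*fn(*q),z)[:2] for q in (TL,TR,BL)]; TL,TR,BL=P
    print(n,P,[(np.linalg.norm(d),np.degrees(np.arctan2(d[1],d[0]))) for d in (TL-TR,TL-BL)])
    if BR: BR=ray(n,*fn(*BR),z)[:2]; print(BR,[(np.linalg.norm(d),np.degrees(np.arctan2(d[1],d[0]))) for d in (BL-BR,TR-BR)], 'ctr',(TL+TR+BL+BR)/4)
rep('top',f,(152,43),(724,148),(57,430),(637,543),8)
rep('top',f,(167,65),(700,167),(79,413),None,8)
rep('scene',g,(68,243),(568,107),(196,508),None,8)
```

```text
top [array([690.3, 249.7]), array([642.5,   1. ]), array([506.1, 285.8])] [(np.float64(253.18862770544234), np.float64(79.10939587468337)), (np.float64(187.71206263657172), np.float64(-11.08134631695788))]
[456.2  36.3] [(np.float64(254.3590286002354), np.float64(78.68933463393022)), (np.float64(189.57659194807584), np.float64(-10.727805221779949))] ctr [573.7 143.2]
top [array([679.8, 242.9]), array([633.3,  11.3]), array([514.2, 276.5])] [(np.float64(236.19566155902686), np.float64(78.6509721130789)), (np.float64(169.00093753052917), np.float64(-11.479729432268286))]
scene [array([679., 241.]), array([632.9,   9.3]), array([512.5, 274.5])] [(np.float64(236.2349450977736), np.float64(78.72525448083513)), (np.float64(169.8785660171452), np.float64(-11.368125853167438))]
```

```bash
cat >> h.py <<'E'
from scipy.spatial.transform import Rotation as Ro
def go(x,y,z,ang):
    """rows needed: opening-axis angle ang (world deg), tool down"""
    s=state(); R=Ro.from_euler('xyz',s['ee_rot'],degrees=True)
    T=Ro.from_euler('xyz',[-90,0,ang-90],degrees=True)
    print('dpos cm',np.round(R.inv().apply(np.array([x,y,z])-s['ee_pos'])/10,2),'twist',np.round((R.inv()*T).as_rotvec(degrees=True),1),
     'now',np.round(s['ee_pos'],1),'open-axis',round((s['ee_rot'][2]+90+180)%360-180,1),'q',np.round(s['qpos'],1),'F',np.round(s['force'],1),'w',round(s['gripper_width'],1),'t',s['time_s'])
E
python3 - <<'E'
from h import *
go(527,-316.5,160,-11.2)
E
```

```text
dpos cm [-37.5    5.34  -8.74] twist [  0.1 -57.4  -0. ] now [ 209.8 -534.9  213.2] open-axis -68.6 q [-69.7  18.3  89.7  -0.   72.   -1.1] F [-0.3 -0.3  0.5] w 91.1 t 0.1
```

```bash
python3 -m pendant '[{"delta_pos":[-37.5,5.3,-8.8],"twist":[0,-57.4,0],"grip":100},{"delta_pos":[-37.5,5.3,-8.8],"twist":[0,-57.4,0],"grip":100},{"delta_pos":[-37.5,5.3,-8.8],"twist":[0,-57.4,0],"grip":100},{"delta_pos":[-37.5,5.3,-8.8],"twist":[0,-57.4,0],"grip":100},{"delta_pos":[-37.5,5.3,-8.8],"twist":[0,-57.4,0],"grip":100}]' 15
python3 -c "
from h import *
go(527,-316.5,160,-11.2)"
```

```text
time_s: 0.6
ee_pos: [415.0, -393.1, 179.3]
ee_rot: [-90.0, 0.0, -115.3]
force: [0.1, -0.1, 0.1]
gripper_width: 91.3
dpos cm [-11.71   1.93   6.86] twist [  0.  -14.1  -0. ] now [ 415.  -393.1  179.3] open-axis -25.3 q [-44.6  19.4  93.2  -0.   67.4 -19.3] F [ 0.1 -0.1  0.1] w 91.3 t 0.6
```

```bash
python3 -m pendant '[{"delta_pos":[-11.7,1.9,6.8],"twist":[0,-14.1,0],"grip":100},{"delta_pos":[-11.7,1.9,6.8],"twist":[0,-14.1,0],"grip":100},{"delta_pos":[-11.7,1.9,6.8],"twist":[0,-14.1,0],"grip":100},{"delta_pos":[-11.7,1.9,6.8],"twist":[0,-14.1,0],"grip":100},{"delta_pos":[-11.7,1.9,6.8],"twist":[0,-14.1,0],"grip":100}]'
python3 -c "
from h import *
go(527,-316.5,56,-11.2)"
```

```text
time_s: 1.1
ee_pos: [525.7, -317.8, 160.1]
ee_rot: [-90.1, -0.0, -101.4]
force: [-0.5, -0.1, 0.6]
gripper_width: 91.3
dpos cm [-0.16 10.41  0.12] twist [ 0.1 -0.2  0. ] now [ 525.7 -317.8  160.1] open-axis -11.4 q [-32.2  24.   88.9  -0.   67.2 -20.8] F [-0.5 -0.1  0.6] w 91.3 t 1.1
```

```bash
python3 -m pendant '[{"delta_pos":[-0.1,4,0.1],"twist":[0,0,0],"grip":100},{"delta_pos":[-0.1,8,0.1],"twist":[0,0,0],"grip":100},{"delta_pos":[-0.1,10.4,0.1],"twist":[0,0,0],"grip":100},{"delta_pos":[-0.1,10.4,0.1],"twist":[0,0,0],"grip":75},{"delta_pos":[-0.1,10.4,0.1],"twist":[0,0,0],"grip":60}]' 15
python3 -m pendant '[{"delta_pos":[0,0,0],"twist":[0,0,0],"grip":55},{"delta_pos":[0,0,0],"twist":[0,0,0],"grip":45},{"delta_pos":[0,0,0],"twist":[0,0,0],"grip":30},{"delta_pos":[0,0,0],"twist":[0,0,0],"grip":30},{"delta_pos":[0,0,0],"twist":[0,0,0],"grip":30}]' 15
python3 -c "
from h import *
go(527,-316.5,156,-11.2)
grab('scene','s1')
p=cv2.imread('pics/s1.png');cv2.imwrite('pics/s1z.png',cv2.resize(p[120:260,360:560],None,fx=4,fy=4))"
```

```text
time_s: 1.6
ee_pos: [526.3, -318.8, 57.6]
ee_rot: [-90.0, -0.0, -101.6]
force: [-0.6, 0.2, 0.2]
gripper_width: 78.0
time_s: 2.1
ee_pos: [527.5, -318.2, 58.1]
ee_rot: [-89.9, -0.1, -101.5]
force: [-0.3, -0.2, 5.3]
gripper_width: 52.1
dpos cm [-0.14 -9.79 -0.06] twist [-0.1 -0.3  0.1] now [ 527.5 -318.2   58.1] open-axis -11.5 q [-32.2  29.3  96.1  -0.   54.4 -20.6] F [-0.3 -0.2  5.3] w 52.1 t 2.1
```

View pics/s1z.png

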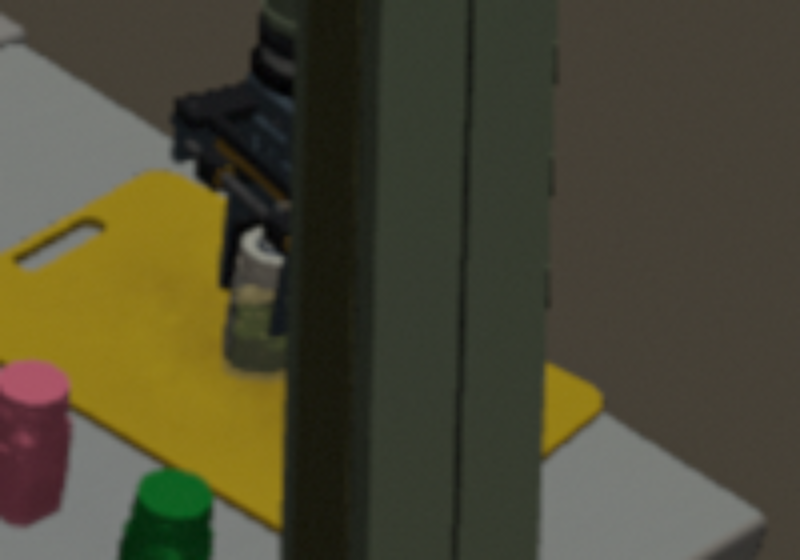

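The picture shows the jar between the fingers around zoom (258,300), with the arm hiding part of it. At 52 mm the fingers may still be closing, so I'll give them more time.

```bash
python3 -m pendant '[{"delta_pos":[0,0,0],"twist":[0,0,0],"grip":30},{"delta_pos":[0,0,0],"twist":[0,0,0],"grip":30},{"delta_pos":[0,0,0],"twist":[0,0,0],"grip":30},{"delta_pos":[0,0,0],"twist":[0,0,0],"grip":30},{"delta_pos":[0,0,0],"twist":[0,0,0],"grip":30}]' 15
python3 -c "
from h import *
go(527,-316.5,156,-11.2)"
```

```text
time_s: 2.65
ee_pos: [527.5, -318.1, 58.1]
ee_rot: [-89.9, -0.1, -101.5]
force: [0.5, -0.8, 5.3]
gripper_width: 52.0
dpos cm [-0.14 -9.79 -0.07] twist [-0.1 -0.3  0.1] now [ 527.5 -318.1   58.1] open-axis -11.5 q [-32.2  29.3  96.1  -0.   54.4 -20.6] F [ 0.5 -0.8  5.3] w 52.0 t 2.65
```

```bash
python3 -c "
from h import *
grab('top','t1')
p=cv2.imread('pics/t1.png');cv2.imwrite('pics/t1z.png',cv2.resize(p[190:300,410:550],None,fx=5.5,fy=5.5,interpolation=2))"
```

```text
(no output)
```

View pics/t1z.png

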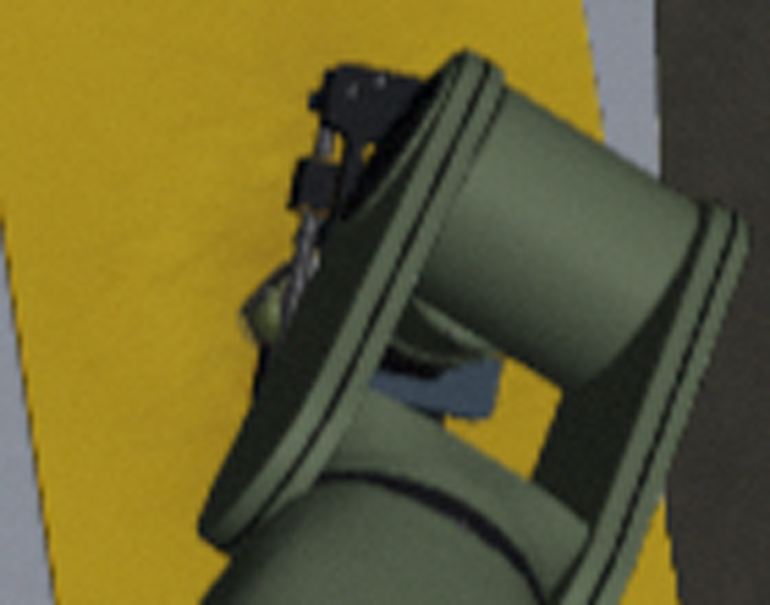

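```bash
python3 -m pendant '[{"delta_pos":[0,-0.5,0],"twist":[0,0,0],"grip":30},{"delta_pos":[0,-1.5,0],"twist":[0,0,0],"grip":30},{"delta_pos":[0,-3,0],"twist":[0,0,0],"grip":30},{"delta_pos":[0,-5,0],"twist":[0,0,0],"grip":30},{"delta_pos":[0,-6,0],"twist":[0,0,0],"grip":30}]' 20
python3 -c "
from h import *
grab('scene','s2')
p=cv2.imread('pics/s2.png');cv2.imwrite('pics/s2z.png',cv2.resize(p[120:240,380:500],None,fx=5,fy=5,interpolation=2))
go(599,117,150,-11.2)"
```

```text
time_s: 3.2
ee_pos: [527.5, -318.0, 118.8]
ee_rot: [-89.9, -0.1, -101.5]
force: [-0.4, 0.1, -0.8]
gripper_width: 52.1
dpos cm [-44.08  -3.08  -1.73] twist [-0.3 -0.3  0.1] now [ 528.1 -318.4  120. ] open-axis -11.5 q [-32.2  25.9  92.   -0.   61.9 -20.6] F [ 1.1 -1.   0.4] w 51.5 t 3.25
```

View pics/s2z.png

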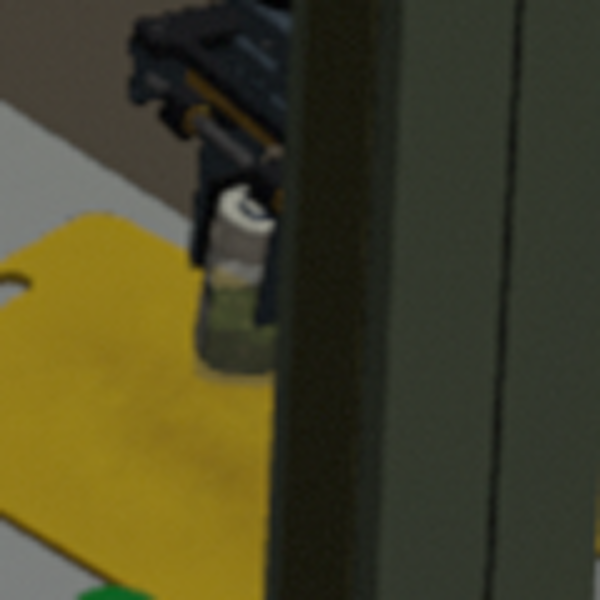

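```bash
python3 -m pendant '[{"delta_pos":[-2,-4,0],"twist":[0,0,0],"grip":30},{"delta_pos":[-6,-7,-0.4],"twist":[0,0,0],"grip":30},{"delta_pos":[-10.5,-8,-0.7],"twist":[0,0,0],"grip":30},{"delta_pos":[-15,-8,-1],"twist":[0,0,0],"grip":30},{"delta_pos":[-19.5,-8,-1.2],"twist":[0,0,0],"grip":30}]' 20
python3 -m pendant '[{"delta_pos":[-4.5,0,-0.1],"twist":[0,0,0],"grip":30},{"delta_pos":[-9,0,-0.2],"twist":[0,0,0],"grip":30},{"delta_pos":[-13.5,0,-0.3],"twist":[0,0,0],"grip":30},{"delta_pos":[-17.5,0,-0.4],"twist":[0,0,0],"grip":30},{"delta_pos":[-20,0,-0.4],"twist":[0,0,0],"grip":30}]' 20
python3 -c "
from h import *
go(599,117,200,-11.2)"
```

```text
time_s: 3.75
ee_pos: [553.8, -122.6, 197.0]
ee_rot: [-90.0, -0.0, -101.5]
force: [1.1, 0.4, -2.0]
gripper_width: 51.9
time_s: 4.25
ee_pos: [589.7, 75.5, 196.2]
ee_rot: [-90.1, 0.0, -101.4]
force: [-0.6, -1.0, -0.8]
gripper_width: 51.8
dpos cm [-4.25 -0.38  0.09] twist [ 0.1 -0.2 -0. ] now [589.7  75.5 196.2] open-axis -11.4 q [ 6.2 20.7 88.6  0.  70.7 17.5] F [-0.6 -1.  -0.8] w 51.8 t 4.25
```

```bash
python3 -m pendant '[{"delta_pos":[-3,0,0.1],"twist":[0,0,0],"grip":30},{"delta_pos":[-4.2,0,0.1],"twist":[0,0,0],"grip":30},{"delta_pos":[-4.2,1,0.1],"twist":[0,0,0],"grip":30},{"delta_pos":[-4.2,2.5,0.1],"twist":[0,0,0],"grip":30},{"delta_pos":[-4.2,4,0.1],"twist":[0,0,0],"grip":30}]' 20
python3 -m pendant '[{"delta_pos":[0,0,0],"twist":[0,0,0],"grip":30},{"delta_pos":[0,0,0],"twist":[0,0,0],"grip":30},{"delta_pos":[0,0,0],"twist":[0,0,0],"grip":30},{"delta_pos":[0,0,0],"twist":[0,0,0],"grip":30},{"delta_pos":[0,0,0],"twist":[0,0,0],"grip":30}]' 20
python3 -c "
from h import *
go(599,117,54,-11.2)
grab('scene','s3');grab('top','t3')
p=cv2.imread('pics/s3.png');a=cv2.resize(p[170:310,200:340],(560,560),interpolation=2)
cv2.imwrite('pics/s3z.png',a)
p=cv2.imread('pics/t3.png');a=cv2.resize(p[175:285,215:350],(675,550),interpolation=2)
cv2.imwrite('pics/t3z.png',a)"
```

```text
time_s: 4.75
ee_pos: [598.7, 111.9, 155.6]
ee_rot: [-90.1, -0.1, -101.6]
force: [0.3, 0.1, -1.1]
gripper_width: 51.5
time_s: 5.25
ee_pos: [599.7, 113.4, 157.5]
ee_rot: [-89.9, 0.0, -101.5]
force: [-0.1, -0.7, -1.5]
gripper_width: 52.0
dpos cm [-0.34 10.35 -0.15] twist [-0.1 -0.3 -0. ] now [599.7 113.4 157.5] open-axis -11.5 q [ 9.6 23.6 89.8 -0.  66.5 21.2] F [-0.1 -0.7 -1.5] w 52.0 t 5.25
```

View pics/s3z.png

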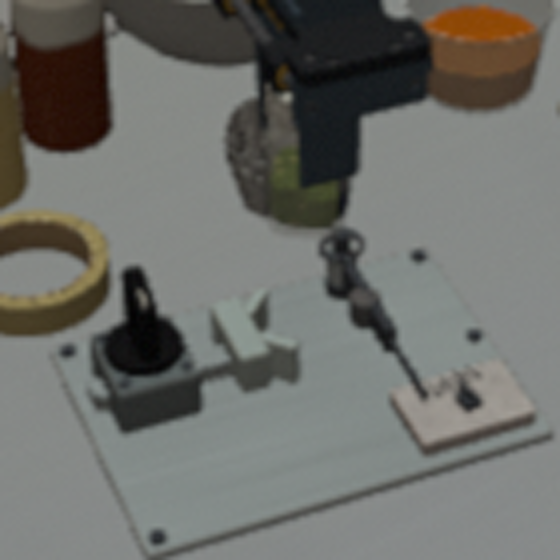

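View pics/t3z.png

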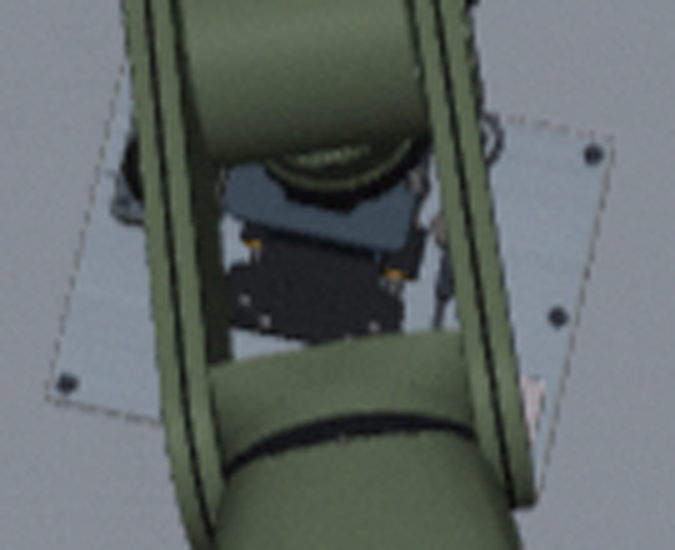

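```bash
python3 -c "
from h import *
np.set_printoptions(suppress=True,precision=1)
for z in (111.5,114): print(ray('scene',276.8,220.3,z))
f=lambda X:(pix('scene',X)-[200,170])*4
B=np.array([599.7,113.4,111.5])
for dz in (0,40,98):
  c=[f(B+[23.5*np.cos(a),23.5*np.sin(a),dz]) for a in np.linspace(0,6.28,60)]; c=np.array(c); print(dz,c.min(0),c.max(0),f(B+[0,0,dz]))
p=cv2.imread('pics/s3.png');cv2.imwrite('pics/s3y.png',cv2.resize(p[180:230,250:310],None,fx=12,fy=12,interpolation=2))
W=world('scene',load('s3')[1]); S=W[205:226,262:290]; m=(S[...,2]>112)&(S[...,2]<160);c=S[m];
for lo in range(100,160,10):
  q=W[195:228,262:290].reshape(-1,3); q=q[(q[:,2]>lo)&(q[:,2]<lo+10)&(q[:,0]<640)]; print(lo,len(q),q.mean(0) if len(q) else '',q.min(0) if len(q) else '',q.max(0) if len(q) else '')
"
```

```text
[607.5 109.1 111.5]
[604.8 110.8 114. ]
0 [268.4 186.1] [348.1 235.5] [308.3 210.5]
40 [266.5 132.2] [347.9 181. ] [307.2 156.2]
98 [263.7  50.1] [347.4  98. ] [305.6  73.7]
100 0   
110 36 [585.1 126.7 116.8] [572.6  95.4 110.5] [605.2 141.7 119.7]
120 68 [584.3 127.7 124.7] [572.4  97.2 120.2] [604.7 142.6 130. ]
130 71 [582.9 125.7 134.9] [570.8  98.8 130.1] [602.4 143.9 139.6]
140 69 [584.1 127.6 144.6] [572.8 100.5 140. ] [605.7 144.  149.9]
150 39 [586.5 131.  154.2] [565.4 105.4 150. ] [632.7 142.3 159.4]
```

View pics/s3y.png

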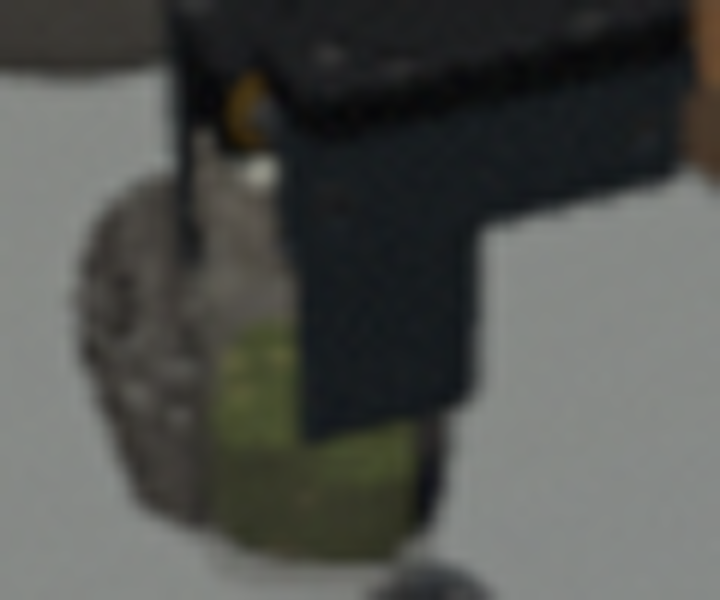

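```bash
python3 -c "
from h import *
from scipy.optimize import least_squares as LS
np.set_printoptions(suppress=True,precision=1)
W=world('scene',load('s3')[1]); 
def fit(q,x0,n):
  r=LS(lambda c:np.hypot(q[:,0]-c[0],q[:,1]-c[1])-23.5,x0,loss='soft_l1',f_scale=1);print(n,len(q),r.x,np.abs(r.fun).mean())
q=W[204:230,266:289].reshape(-1,3); m=(q[:,2]>112)&(q[:,2]<131)&(np.hypot(q[:,0]-600,q[:,1]-114)<32); fit(q[m],[600,114],'now scene')
# original
W0=world('scene',load('s0')[1]); q=W0[170:220,410:445].reshape(-1,3); 
for a,b in((15,60),(85,104)):
  m=(q[:,2]>a)&(q[:,2]<b)&(np.hypot(q[:,0]-527,q[:,1]+316)<32); fit(q[m],[527,-316],'orig scene')
W1=world('scene',load('s2')[1]); q=W1[140:215,410:436].reshape(-1,3); m=(q[:,2]>72)&(q[:,2]<115)&(np.hypot(q[:,0]-527,q[:,1]+316)<32); fit(q[m],[527,-316],'s2 scene')
W0=world('top',load('t0')[1]); q=W0[215:275,440:500].reshape(-1,3); m=(q[:,2]>15)&(q[:,2]<103)&(np.hypot(q[:,0]-527,q[:,1]+316)<32); fit(q[m],[527,-316],'orig top')
#pad, knob
"
```

```text
now scene 121 [599.4 116.1] 1.6958545213969956
orig scene 245 [ 528.5 -315.2] 1.9863613730755942
orig scene 100 [ 529.5 -317.1] 1.6968484106962183
s2 scene 211 [ 529.  -314.8] 2.093003491006048
orig top 208 [ 530.2 -315.3] 1.653260221808169
```

```bash
python3 -m pendant '[{"delta_pos":[-0.2,3,-0.07],"twist":[0,-0.3,0],"grip":30},{"delta_pos":[-0.2,6,-0.07],"twist":[0,-0.3,0],"grip":30},{"delta_pos":[-0.2,8.5,-0.07],"twist":[0,-0.3,0],"grip":30},{"delta_pos":[-0.2,9.4,-0.07],"twist":[0,-0.3,0],"grip":30},{"delta_pos":[-0.2,9.4,-0.07],"twist":[0,-0.3,0],"grip":30}]' 20
python3 -c "
from h import *
go(599.4,115.6,56,-11.2)
grab('scene','s4')
p=cv2.imread('pics/s4.png');a=cv2.resize(p[190:310,215:345],(780,720),interpolation=2)[100:700]
cv2.imwrite('pics/s4z.png',a)
"
```

```text
time_s: 5.85
ee_pos: [598.4, 115.5, 61.8]
ee_rot: [-90.1, -0.1, -101.2]
force: [-0.4, -0.1, -1.2]
gripper_width: 51.4
dpos cm [-0.03  0.58  0.1 ] twist [ 0.1 -0.   0.1] now [598.4 115.5  61.8] open-axis -11.2 q [ 9.8 28.7 96.6 -0.  54.8 21.1] F [-0.4 -0.1 -1.2] w 51.4 t 5.85
```

View pics/s4z.png

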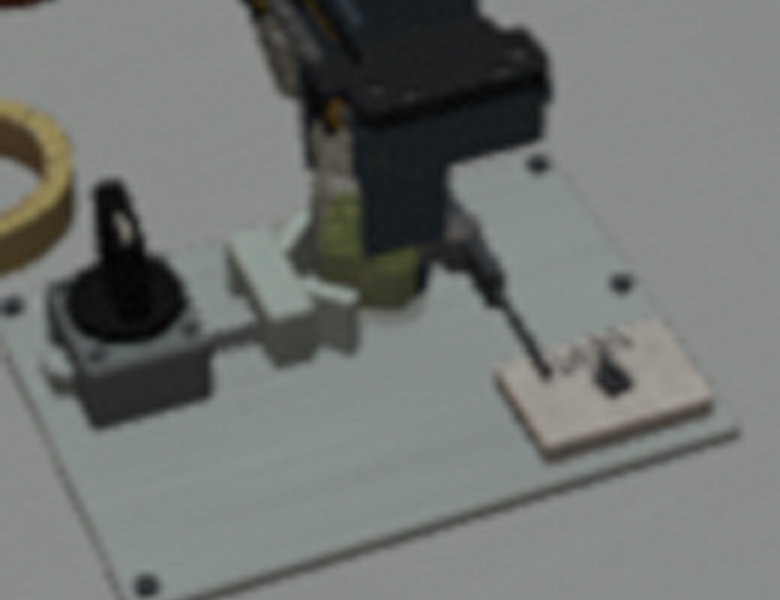

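The jar hangs between the V-jaw (left, tip at zoom (350,295)) and the pad. The pointer tip at (547,375) has not moved. I'll lower it gently.

```bash
python3 -m pendant '[{"delta_pos":[0,0.15,0.05],"twist":[0,0,0],"grip":30},{"delta_pos":[0,0.25,0.05],"twist":[0,0,0],"grip":30},{"delta_pos":[0,0.35,0.05],"twist":[0,0,0],"grip":30},{"delta_pos":[0,0.4,0.05],"twist":[0,0,0],"grip":30},{"delta_pos":[0,0.45,0.05],"twist":[0,0,0],"grip":30}]' 20
python3 -m pendant '[{"delta_pos":[0,0.04,0],"twist":[0,0,0],"grip":30},{"delta_pos":[0,0.08,0],"twist":[0,0,0],"grip":30},{"delta_pos":[0,0.1,0],"twist":[0,0,0],"grip":30},{"delta_pos":[0,0.1,0],"twist":[0,0,0],"grip":30},{"delta_pos":[0,0.1,0],"twist":[0,0,0],"grip":30}]' 20
```

```text
time_s: 6.4
ee_pos: [599.7, 115.5, 58.6]
ee_rot: [-90.0, 0.0, -101.2]
force: [0.3, -0.8, -0.6]
gripper_width: 52.0
time_s: 6.9
ee_pos: [599.6, 115.5, 57.3]
ee_rot: [-90.0, -0.0, -101.2]
force: [0.4, 0.4, -1.6]
gripper_width: 52.0
```

```bash
python3 -m pendant '[{"delta_pos":[0,0.03,0],"twist":[0,0,0],"grip":30},{"delta_pos":[0,0.06,0],"twist":[0,0,0],"grip":30},{"delta_pos":[0,0.1,0],"twist":[0,0,0],"grip":30},{"delta_pos":[0,0.12,0],"twist":[0,0,0],"grip":30},{"delta_pos":[0,0.12,0],"twist":[0,0,0],"grip":30}]' 20
```

```text
time_s: 7.4
ee_pos: [599.5, 115.5, 56.1]
ee_rot: [-90.0, -0.0, -101.2]
force: [0.7, 0.1, -1.7]
gripper_width: 52.0
```

```bash
python3 -m pendant '[{"delta_pos":[0,0.03,0],"twist":[0,0,0],"grip":30},{"delta_pos":[0,0.06,0],"twist":[0,0,0],"grip":30},{"delta_pos":[0,0.08,0],"twist":[0,0,0],"grip":30},{"delta_pos":[0,0.08,0],"twist":[0,0,0],"grip":30},{"delta_pos":[0,0.08,0],"twist":[0,0,0],"grip":30}]' 20
```

```text
time_s: 7.9
ee_pos: [599.6, 115.6, 55.6]
ee_rot: [-90.0, 0.0, -101.2]
force: [-1.6, 1.2, 2.4]
gripper_width: 51.5
```

Contact: the force went from -1.7 to +2.4 N. Releasing.

```bash
python3 -m pendant '[{"delta_pos":[0,0,0],"twist":[0,0,0],"grip":58},{"delta_pos":[0,0,0],"twist":[0,0,0],"grip":60},{"delta_pos":[0,0,0],"twist":[0,0,0],"grip":65},{"delta_pos":[0,0,0],"twist":[0,0,0],"grip":70},{"delta_pos":[0,0,0],"twist":[0,0,0],"grip":75}]' 20
python3 -m pendant '[{"delta_pos":[0,0,0],"twist":[0,0,0],"grip":78},{"delta_pos":[0,-0.5,0],"twist":[0,0,0],"grip":78},{"delta_pos":[0,-2,0],"twist":[0,0,0],"grip":78},{"delta_pos":[0,-5,0],"twist":[0,0,0],"grip":78},{"delta_pos":[0,-9,0],"twist":[0,0,0],"grip":78}]' 20
python3 -c "
from h import *
grab('scene','s5')
p=cv2.imread('pics/s5.png');a=cv2.resize(p[190:310,215:345],(780,720),interpolation=2)[100:700]
cv2.imwrite('pics/s5z.png',a)
go(619.5,219.9,165,73.9)
"
```

```text
time_s: 8.4
ee_pos: [599.6, 115.5, 55.3]
ee_rot: [-90.0, -0.0, -101.2]
force: [-0.1, -0.4, -0.4]
gripper_width: 67.6
time_s: 8.9
ee_pos: [598.3, 115.3, 144.9]
ee_rot: [-90.2, -0.1, -101.2]
force: [2.6, 0.5, 0.3]
gripper_width: 71.2
dpos cm [-10.51  -1.11  -0.38] twist [ -0.7 -85.1   0.3] now [603.  116.1 153.5] open-axis -11.2 q [ 9.8 23.9 90.1 -0.  65.4 21. ] F [2.7 1.  4.5] w 71.0 t 8.95
```

View pics/s5z.png

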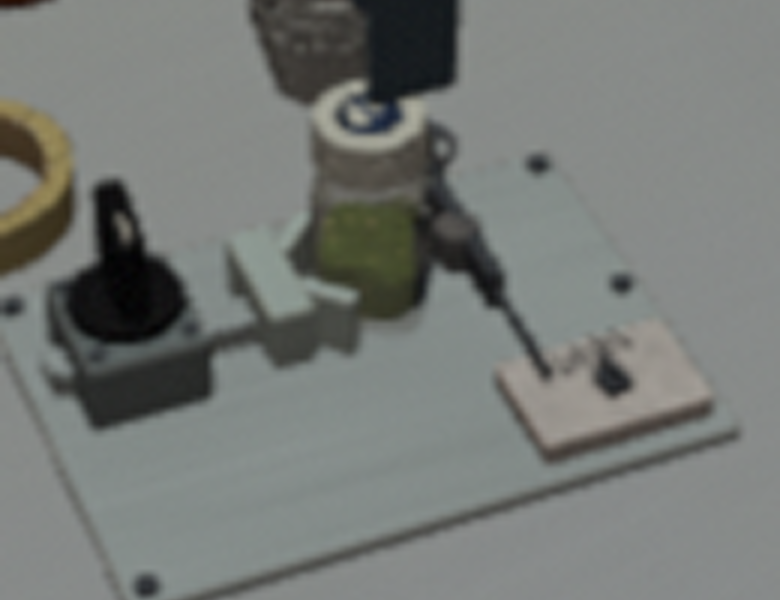

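Jar stands upright between the jaw and pad, with the lid at zoom (367,117) and the pointer at (547,375), still at rest. Now a close look at the scale in both clean views.

```bash
python3 -c "
from h import *
p=cv2.imread('pics/s0.png');a=cv2.resize(p[254:286,292:337],None,fx=17,fy=17,interpolation=2)
cv2.imwrite('pics/mz1.png',a)
p=cv2.imread('pics/t0.png');a=cv2.resize(p[243:275,288:328],None,fx=17,fy=17,interpolation=2)
cv2.imwrite('pics/mz2.png',a)
"
```

```text
(no output)
```

View pics/mz1.png

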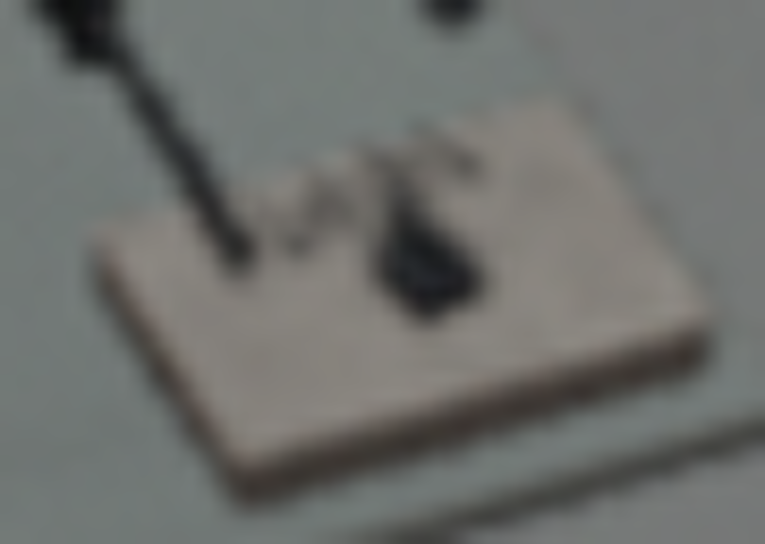

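View pics/mz2.png

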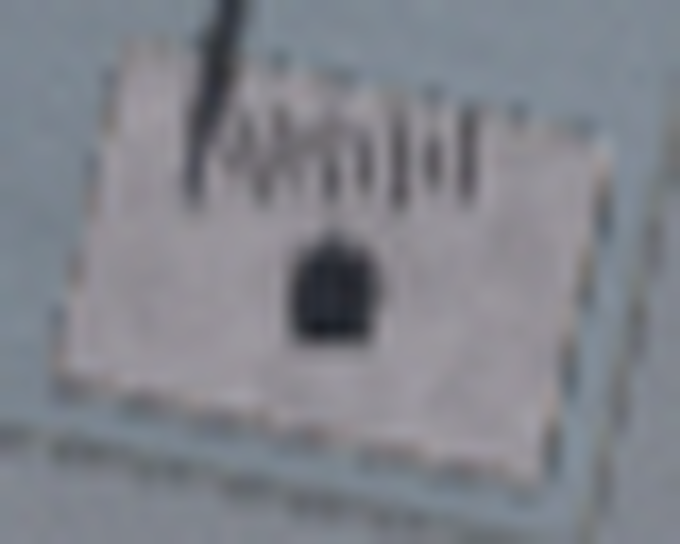

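```bash
python3 -c "
from h import *
np.set_printoptions(suppress=True,precision=1)
T=lambda a,b:(288+(a+.5)/17-.5,243+(b+.5)/17-.5)
S=lambda a,b:(292+(a+.5)/17-.5,254+(b+.5)/17-.5)
g=lambda X,Y:(205+(X+.5)/5.7-.5,215+(Y+.5)/5.7-.5)
f=lambda X,Y:(215+(X+.5)/5.9-.5,175+(Y+.5)/5.4-.5)
for z in (45,52,58): print('piv',z,ray('top',*f(561,151),z)[:2],ray('scene',*g(458,92),z)[:2])
tt=ray('top',*T(190,198),28)[:2]; ts=ray('scene',*S(240,262),28)[:2]
mt=ray('top',*T(335,230),28)[:2]; ms=ray('scene',*S(398,195),28)[:2]
bt=ray('top',*T(333,295),28)[:2]; bs=ray('scene',*S(430,275),28)[:2]
print(tt,ts,mt,ms,bt,bs)
for piv in ([633,69.5],[631,70]):
  for t,m,b in((tt,mt,bt),(ts,ms,bs)):
    a=lambda p:np.degrees(np.arctan2(*(p-piv)[::-1]))%360
    r=lambda p:np.hypot(*(p-piv))
    print(a(t),a(m),a(b),'r',r(t),r(m),r(b),'arc',np.radians(a(m)-a(t))*130)
"
```

```text
piv 45 [634.7  70. ] [632.2  69.8]
piv 52 [633.6  69.8] [625.   74.6]
piv 58 [632.7  69.6] [618.9  78.6]
[507.   96.1] [503.4  97.5] [502.5  74.8] [502.1  71.3] [493.  75.] [486.3  77.3]
168.05975549949122 177.6724282265109 177.7681202490582 r 128.78365787482463 130.56061703576592 140.0945198734885 arc 21.810462570410227
167.81671411543928 179.2236156891405 176.96542636044103 r 132.56733775089776 130.95286267229116 146.85771169629797 arc 25.881438688561158
168.09384585282254 177.85890668275027 177.94312063132304 r 126.72350677428781 128.54264160668143 138.07720922581586 arc 22.156220208169966
167.84597927175062 179.43372193646994 177.1210620945431 r 130.50687994600204 128.9471382502198 144.83458121731792 arc 26.291754108512546
```

```bash
python3 -m pendant '[{"delta_pos":[0,-1.1,0],"twist":[0,-8.5,0],"grip":78},{"delta_pos":[-2,-1.1,0],"twist":[0,-17,0],"grip":78},{"delta_pos":[-4,-1.1,-0.2],"twist":[0,-25.5,0],"grip":70},{"delta_pos":[-6,-1.1,-0.2],"twist":[0,-34,0],"grip":65},{"delta_pos":[-8,-1.1,-0.3],"twist":[0,-42.5,0],"grip":65}]' 20
python3 -c "
from h import *
go(619.5,219.9,165,73.9)
"
```

```text
time_s: 9.45
ee_pos: [612.4, 195.3, 156.8]
ee_rot: [-90.0, -0.0, -58.4]
force: [-0.1, 0.0, 0.0]
gripper_width: 59.4
dpos cm [-1.73 -0.82  1.89] twist [ -0.  -42.3   0. ] now [612.4 195.3 156.8] open-axis 31.6 q [ 16.7  26.5  85.2  -0.   68.3 -15. ] F [-0.1  0.   0. ] w 59.4 t 9.45
```

```bash
python3 -m pendant '[{"delta_pos":[-1.7,-0.5,1.9],"twist":[0,-42.3,0],"grip":65},{"delta_pos":[-1.7,-0.5,1.9],"twist":[0,-42.3,0],"grip":65},{"delta_pos":[-1.7,-0.5,1.9],"twist":[0,-42.3,0],"grip":65},{"delta_pos":[-1.7,-0.5,1.9],"twist":[0,-42.3,0],"grip":65},{"delta_pos":[-1.7,-0.5,1.9],"twist":[0,-42.3,0],"grip":65}]' 20
python3 -c "
from h import *
go(619.5,219.9,110,73.9)
"
```

```text
time_s: 9.95
ee_pos: [619.6, 219.1, 161.6]
ee_rot: [-90.0, -0.0, -16.1]
force: [-0.9, -0.3, -0.5]
gripper_width: 59.3
dpos cm [-0.04  5.16  0.07] twist [-0.  0.  0.] now [619.6 219.1 161.6] open-axis 73.9 q [ 18.5  27.6  82.6  -0.   69.8 -55.5] F [-0.9 -0.3 -0.5] w 59.3 t 9.95
```

```bash
python3 -m pendant '[{"delta_pos":[0,3,0.1],"twist":[0,0,0],"grip":60},{"delta_pos":[0,6,0.1],"twist":[0,0,0],"grip":60},{"delta_pos":[0,6.3,0.1],"twist":[0,0,0],"grip":60},{"delta_pos":[0,6.3,0.1],"twist":[0,0,0],"grip":60},{"delta_pos":[0,6.3,0.1],"twist":[0,0,0],"grip":60}]' 20
python3 -c "
from h import *
grab('scene','s6');grab('top','t6')
p=cv2.imread('pics/s6.png');a=cv2.resize(p[200:280,205:305],(800,640),interpolation=2)[:600]
cv2.imwrite('pics/s6z.png',a)
p=cv2.imread('pics/t6.png');a=cv2.resize(p[175:285,215:350],(675,550),interpolation=2)
cv2.imwrite('pics/t6z.png',a)
go(619.5,219.9,58,73.9)
"
```

```text
time_s: 10.45
ee_pos: [621.0, 220.2, 100.1]
ee_rot: [-89.9, -0.1, -16.4]
force: [0.9, 0.8, 0.5]
gripper_width: 54.0
dpos cm [-0.15  4.23 -0.09] twist [-0.1 -0.3  0.2] now [621.  220.3 100.3] open-axis 73.6 q [ 18.5  30.4  87.1  -0.   62.3 -55.1] F [ 0.3 -0.5 -0.3] w 54.4 t 10.55
```

View pics/s6z.png

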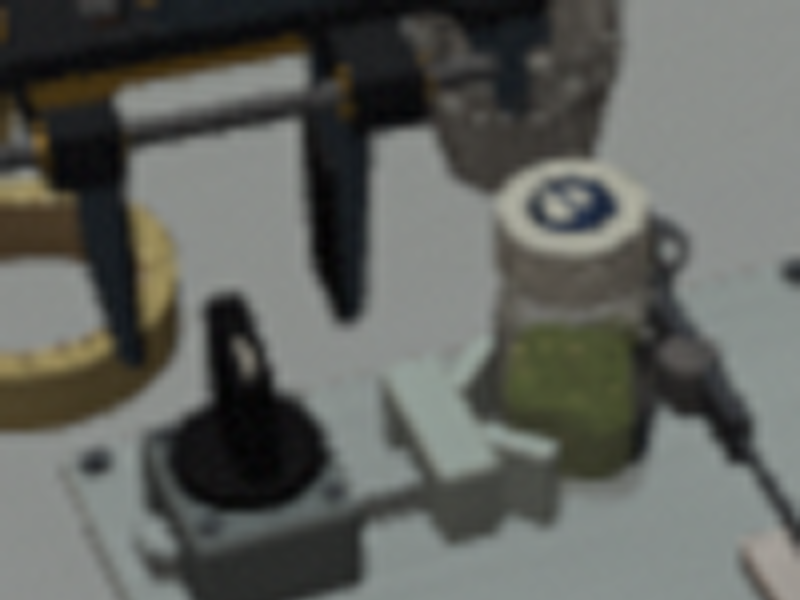

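View pics/t6z.png

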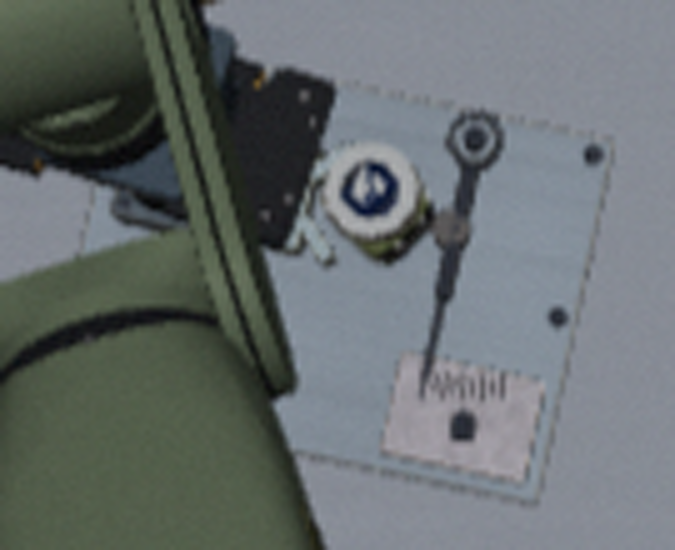

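```bash
python3 -c "
from h import *
np.set_printoptions(suppress=True,precision=1)
g=lambda X,Y:(205+(X+.5)/8-.5,200+(Y+.5)/8-.5)
print(ray('scene',*g(240,340),100), (pix('scene',[621,220.3,100])-[205,200])*8)
print('bar top pred',(pix('scene',[619.5,219.9,92.6])-[205,200])*8)
ax=np.array([np.cos(np.radians(-16.1)),np.sin(np.radians(-16.1)),0])
for s in(-22,22): print((pix('scene',np.array([619.5,219.9,92.6])+s*ax)-[205,200])*8)
print('skirt',(pix('scene',[619.5,219.9,51])-[205,200])*8)
"
```

```text
[606.6 225.1 100. ] [226.  303.7]
bar top pred [231.5 325.6]
[249.9 372.8]
[213.6 279.5]
skirt [240.6 433.3]
```

```bash
python3 -c "
from h import *
np.set_printoptions(suppress=True,precision=1)
for cam,fn,(u0,u1,v0,v1) in (('scene','s0',(215,262,225,275)),('scene','s5',(215,262,225,275)),('top','t0',(230,270,188,228))):
  W=world(cam,load(fn)[1])[v0:v1,u0:u1].reshape(-1,3)
  for lo,hi in((86,100),(46,56)):
    q=W[(W[:,2]>lo)&(W[:,2]<hi)]; print(cam,fn,lo,len(q),q.mean(0),cv2.minAreaRect(q[:,:2].astype(np.float32)),np.percentile(q[:,2],[10,50,90]))
p=cv2.imread('pics/t0.png');cv2.imwrite('pics/kz.png',cv2.resize(p[188:230,228:272],None,fx=14,fy=14,interpolation=2))
print(pix('top',[619.5,219.9,92.6]),pix('top',[619.5,219.9,51]),pix('scene',[619.5,219.9,92.6]))
"
```

```text
scene s0 86 84 [615.1 222.9  91.4] ((618.7291870117188, 221.4757843017578), (14.324438095092773, 46.34333801269531), 70.50988006591797) [88.  91.7 94.1]
scene s0 46 160 [613.6 224.2  50.5] ((608.3966064453125, 206.5654296875), (79.83024597167969, 51.91828918457031), 73.4040298461914) [47.8 50.5 53.2]
scene s5 86 82 [615.1 222.7  91.1] ((616.3077392578125, 222.45767211914062), (13.929368019104004, 47.4224739074707), 71.206787109375) [88.  91.5 93.6]
scene s5 46 160 [613.  223.6  50.7] ((609.85302734375, 202.109375), (88.1831283569336, 46.2242546081543), 74.31002044677734) [47.8 50.8 53.2]
top t0 86 104 [619.4 220.2  92.8] ((619.5203857421875, 219.92019653320312), (14.454977989196777, 43.5181999206543), 74.37925720214844) [88.9 92.6 96.9]
top t0 46 165 [617.1 217.2  51.1] ((615.7139892578125, 205.59857177734375), (77.9951171875, 51.77598190307617), 81.32943725585938) [46.9 51.2 54.8]
[246.8 205.2] [249.1 207.7] [233.9 240.7]
```

View pics/kz.png

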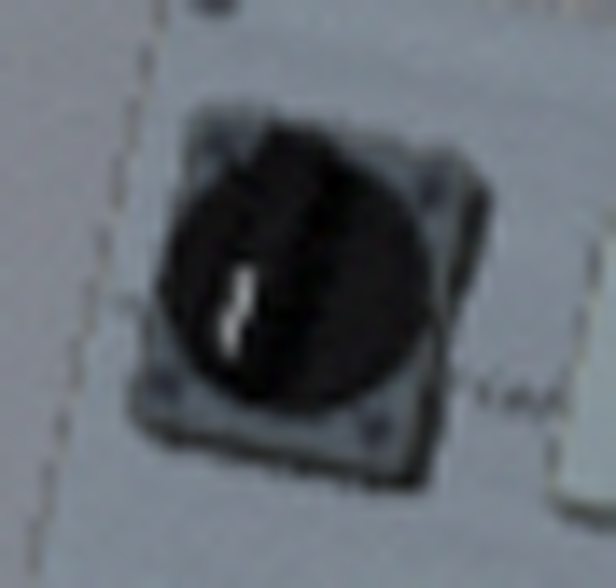

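```bash
python3 -m pendant '[{"delta_pos":[-0.1,2,0],"twist":[0,0,0],"grip":55},{"delta_pos":[-0.1,3.5,0],"twist":[0,0,0],"grip":50},{"delta_pos":[-0.1,4.2,0],"twist":[0,0,0],"grip":45},{"delta_pos":[-0.1,4.2,0],"twist":[0,0,0],"grip":40},{"delta_pos":[-0.1,4.2,0],"twist":[0,0,0],"grip":35}]' 25
python3 -m pendant '[{"delta_pos":[0,0,0],"twist":[0,0,0],"grip":25},{"delta_pos":[0,0,0],"twist":[0,0,0],"grip":15},{"delta_pos":[0,0,0],"twist":[0,0,0],"grip":5},{"delta_pos":[0,0,0],"twist":[0,0,0],"grip":5},{"delta_pos":[0,0,0],"twist":[0,0,0],"grip":5}]' 25
python3 -c "
from h import *
go(619.5,219.9,58,73.9); print(state()['torque'])
"
```

```text
time_s: 11.05
ee_pos: [619.6, 220.4, 57.3]
ee_rot: [-89.9, -0.1, -16.4]
force: [-0.5, 0.3, 0.7]
gripper_width: 32.1
time_s: 11.55
ee_pos: [619.2, 219.6, 57.1]
ee_rot: [-90.0, -0.1, -16.4]
force: [-1.0, -3.9, 5.4]
gripper_width: 13.9
dpos cm [ 0.03 -0.09  0.04] twist [ 0.  -0.3  0.1] now [619.2 219.6  57.1] open-axis 73.6 q [ 18.6  32.6  90.   -0.1  57.4 -55. ] F [-1.  -3.9  5.4] w 13.9 t 11.55
[-0.54798957  0.04629231  0.05969382]
```

```bash
python3 -m pendant '[{"delta_pos":[0,0,0],"twist":[0,8,0],"grip":5},{"delta_pos":[0,0,0],"twist":[0,16,0],"grip":5},{"delta_pos":[0,0,0],"twist":[0,24,0],"grip":5},{"delta_pos":[0,0,0],"twist":[0,32,0],"grip":5},{"delta_pos":[0,0,0],"twist":[0,38,0],"grip":5}]' 30
python3 -c "
from h import *
go(619.5,219.9,58,73.9); print(state()['torque'])
grab('top','t7')
p=cv2.imread('pics/t7.png');a=cv2.resize(p[175:285,215:350],(675,550),interpolation=2)
cv2.imwrite('pics/t7z.png',a)
"
```

```text
time_s: 12.05
ee_pos: [618.7, 219.0, 57.1]
ee_rot: [-90.1, -0.1, -54.6]
force: [-2.4, -6.0, 6.9]
gripper_width: 14.1
dpos cm [-0.03 -0.09  0.11] twist [  0.1 -38.5   0.1] now [618.7 219.   57.1] open-axis 35.4 q [ 18.5  32.6  90.   -0.1  57.4 -16.7] F [-2.4 -6.   6.9] w 14.1 t 12.05
[-0.86851581  0.17624266  0.12476534]
```

View pics/t7z.png

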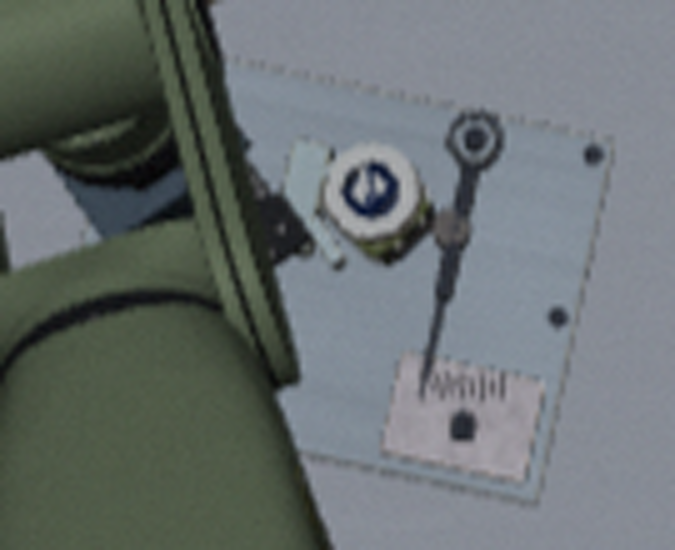

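```bash
cat > ptr.py <<'E'
from h import *
from scipy.ndimage import map_coordinates as mc
PIV=np.array([633.2,69.5])
def needle(p,cam='top',r0=82,r1=104,piv=PIV,z=28):
    g=p.astype(float).mean(-1); out=[]
    A=np.arange(160,190,0.1)
    prof=0
    for r in np.arange(r0,r1,1.5):
        P=[pix(cam,[piv[0]+r*np.cos(np.radians(a)),piv[1]+r*np.sin(np.radians(a)),z]) for a in A]
        P=np.array(P); s=mc(g,[P[:,1],P[:,0]],order=1); s=np.median(s)-s; s[s<0.35*s.max()]=0
        k=np.argmax(s); m=abs(A-A[k])<3; out.append((s[m]*A[m]).sum()/s[m].sum())
    return np.median(out),np.std(out),np.round(out,1)
def blob(p,cam='top',z=28,piv=PIV):
    "mark slider: centroid angle at r 134..145"
    g=p.astype(float).mean(-1);res=[]
    A=np.arange(168,190,0.1)
    for r in np.arange(130,146,1.5):
        P=np.array([pix(cam,[piv[0]+r*np.cos(np.radians(a)),piv[1]+r*np.sin(np.radians(a)),z]) for a in A])
        s=mc(g,[P[:,1],P[:,0]],order=1); s=np.median(s)-s; s[s<0.35*s.max()]=0; 
        k=np.argmax(s); m=abs(A-A[k])<4; res.append((r,round((s[m]*A[m]).sum()/s[m].sum(),1),round(s.max())))
    return res
if __name__=='__main__':
    import sys
    for f in sys.argv[1:]:
        p,_=load(f); cam='top' if f[0]=='t' else 'scene'
        print(f,needle(p,cam)); print(blob(p,cam))
E
python3 ptr.py t0 t6 t7 s0 s5
```

```text
Traceback (most recent call last):
  File "ptr.py", line 26, in <module>
    print(f,needle(p,cam)); print(blob(p,cam))
            ~~~~~~^^^^^^^
  File "ptr.py", line 9, in needle
    P=[pix(cam,[piv[0]+r*np.cos(np.radians(a)),piv[1]+r*np.sin(np.radians(a)),z]) for a in A]
       ~~~^^^^^^^^^^^^^^^^^^^^^^^^^^^^^^^^^^^^^^^^^^^^^^^^^^^^^^^^^^^^^^^^^^^^^^^
  File "h.py", line 13, in pix
    c=imaging.camera_info(n); q=np.array(c['R'])@np.array(X)+np.array(c['t'])
ValueError: time passes only in moves, steps and waits
```

```bash
sed -i 's/imaging.camera_info(n)/ci(n)/' h.py
cat >> h.py <<'E'
import functools
@functools.lru_cache(None)
def ci(n): return imaging.camera_info(n)
E
python3 ptr.py t0 t6 t7 s0 s5; python3 -c "
from h import *
print(state()['time_s'])"
```

```text
t0 (np.float64(167.82500840344952), np.float64(0.12619437790278368), array([167.5, 167.6, 167.7, 167.8, 167.8, 167.8, 167.9, 167.8, 167.7,
       167.7, 167.9, 167.9, 167.9, 167.9, 167.8]))
[(np.float64(130.0), np.float64(168.5), 24), (np.float64(131.5), np.float64(177.9), 41), (np.float64(133.0), np.float64(177.8), 70), (np.float64(134.5), np.float64(177.8), 85), (np.float64(136.0), np.float64(177.8), 95), (np.float64(137.5), np.float64(177.8), 101), (np.float64(139.0), np.float64(177.8), 103), (np.float64(140.5), np.float64(177.8), 103), (np.float64(142.0), np.float64(177.7), 104), (np.float64(143.5), np.float64(177.7), 105), (np.float64(145.0), np.float64(177.7), 107)]
t6 (np.float64(167.80892066112244), np.float64(0.12222053940129647), array([167.5, 167.6, 167.7, 167.8, 167.8, 167.8, 167.9, 167.8, 167.7,
       167.8, 167.9, 167.9, 167.9, 167.9, 167.8]))
[(np.float64(130.0), np.float64(177.6), 24), (np.float64(131.5), np.float64(177.9), 41), (np.float64(133.0), np.float64(177.8), 70), (np.float64(134.5), np.float64(177.8), 87), (np.float64(136.0), np.float64(177.8), 100), (np.flo
[... 1597 characters left out ...]
oat64(177.0), 94)]
s5 (np.float64(168.2910047570195), np.float64(0.6806816586258102), array([166.9, 166.8, 166.5, 167.1, 167.7, 168. , 168.2, 168.3, 168.4,
       168.5, 168.5, 168.4, 168.4, 168.3, 168.3]))
[(np.float64(130.0), np.float64(168.6), 54), (np.float64(131.5), np.float64(168.5), 43), (np.float64(133.0), np.float64(179.0), 48), (np.float64(134.5), np.float64(178.5), 64), (np.float64(136.0), np.float64(178.1), 77), (np.float64(137.5), np.float64(177.8), 89), (np.float64(139.0), np.float64(177.5), 96), (np.float64(140.5), np.float64(177.3), 103), (np.float64(142.0), np.float64(177.2), 104), (np.float64(143.5), np.float64(177.1), 105), (np.float64(145.0), np.float64(177.0), 109)]
12.1
```

```bash
python3 -m pendant '[{"delta_pos":[0,0,0],"twist":[0,5,0],"grip":5},{"delta_pos":[0,0,0],"twist":[0,10,0],"grip":5},{"delta_pos":[0,0,0],"twist":[0,15,0],"grip":5},{"delta_pos":[0,0,0],"twist":[0,20,0],"grip":5},{"delta_pos":[0,0,0],"twist":[0,20,0],"grip":5}]' 30
cat > chk.py <<'E'
from ptr import *
import sys
n=sys.argv[1]
go(619.5,219.9,58,0); print('tq',np.round(state()['torque'],2))
p,_=grab('top',n); a,s,_=needle(p); print('needle',round(a,2),'sd',round(s,2),'mm to mark',round(np.radians(177.8-a)*130,1))
cv2.imwrite(f'pics/{n}z.png',cv2.resize(cv2.imread(f'pics/{n}.png')[175:285,215:350],(675,550),interpolation=2))
E
python3 chk.py t8
```

```text
time_s: 12.6
ee_pos: [618.4, 218.9, 57.1]
ee_rot: [-90.1, -0.1, -74.5]
force: [-1.5, -5.2, 7.0]
gripper_width: 14.1
dpos cm [-0.07 -0.09  0.14] twist [ 0.1 15.5  0.1] now [618.4 218.9  57.1] open-axis 15.5 q [18.5 32.6 90.  -0.1 57.5  3.1] F [-1.5 -5.2  7. ] w 14.1 t 12.6
tq [-1.02  0.31 -0.14]
needle 169.09 sd 0.08 mm to mark 19.8
```

View pics/t8z.png

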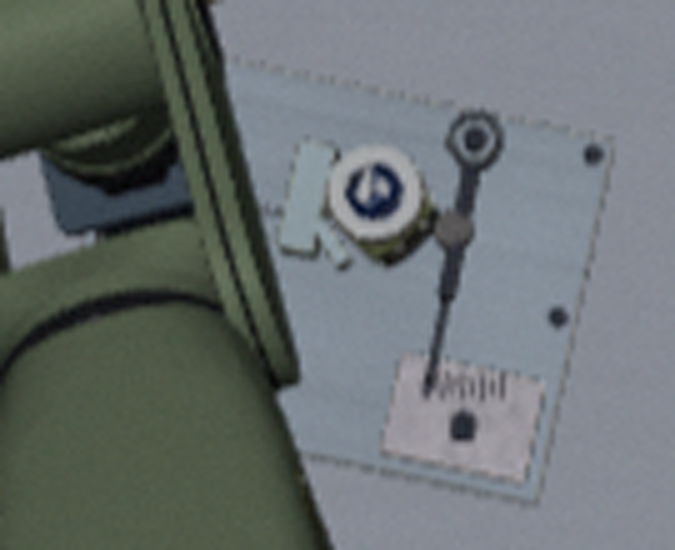

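The slack is gone and the pointer has moved 2.8 mm, with the jar sliding upright. About 49° remains, so next is 30° in slow rows.

```bash
python3 -m pendant '[{"delta_pos":[0,0,0],"twist":[0,6,0],"grip":5},{"delta_pos":[0,0,0],"twist":[0,12,0],"grip":5},{"delta_pos":[0,0,0],"twist":[0,18,0],"grip":5},{"delta_pos":[0,0,0],"twist":[0,24,0],"grip":5},{"delta_pos":[0,0,0],"twist":[0,24,0],"grip":5}]' 30
python3 chk.py t9
```

```text
time_s: 13.15
ee_pos: [617.9, 218.9, 57.1]
ee_rot: [-90.1, -0.1, -98.5]
force: [-5.0, -4.6, 7.4]
gripper_width: 13.9
dpos cm [-0.13 -0.09  0.14] twist [ 0.1 -8.5  0.1] now [617.9 218.9  57.1] open-axis -8.5 q [18.5 32.6 90.1 -0.1 57.5 27.1] F [-5.  -4.6  7.4] w 13.9 t 13.15
tq [-0.97  0.52 -0.11]
needle 172.83 sd 0.11 mm to mark 11.3
```

View pics/t9z.png

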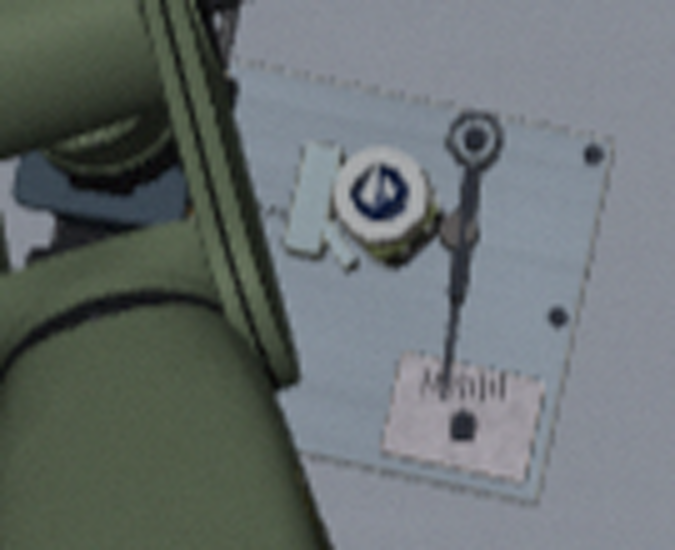

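```bash
python3 -m pendant '[{"delta_pos":[0,0,0],"twist":[0,5,0],"grip":5},{"delta_pos":[0,0,0],"twist":[0,10,0],"grip":5},{"delta_pos":[0,0,0],"twist":[0,15,0],"grip":5},{"delta_pos":[0,0,0],"twist":[0,20,0],"grip":5},{"delta_pos":[0,0,0],"twist":[0,20,0],"grip":5}]' 30
python3 chk.py t10
```

```text
time_s: 13.7
ee_pos: [617.5, 219.0, 57.0]
ee_rot: [-90.1, -0.2, -118.5]
force: [-5.3, -5.0, 7.5]
gripper_width: 13.7
dpos cm [-0.17 -0.1   0.13] twist [  0.1 -28.5   0.2] now [617.5 219.   57. ] open-axis -28.5 q [18.6 32.6 90.1 -0.1 57.5 47.1] F [-5.3 -5.   7.5] w 13.7 t 13.7
tq [-0.89  0.68 -0.05]
needle 176.18 sd 0.07 mm to mark 3.7
```

```bash
python3 -m pendant '[{"delta_pos":[0,0,0],"twist":[0,2,0],"grip":5},{"delta_pos":[0,0,0],"twist":[0,4,0],"grip":5},{"delta_pos":[0,0,0],"twist":[0,6,0],"grip":5},{"delta_pos":[0,0,0],"twist":[0,7,0],"grip":5},{"delta_pos":[0,0,0],"twist":[0,7,0],"grip":5}]' 30
python3 chk.py t11; python3 -c "
from ptr import *
grab('scene','s11')
p=cv2.imread('pics/t11.png');cv2.imwrite('pics/t11y.png',cv2.resize(p[200:275,285:330],None,fx=8,fy=8,interpolation=2))
p=cv2.imread('pics/s11.png');cv2.imwrite('pics/s11y.png',cv2.resize(p[225:290,270:340],None,fx=8,fy=8,interpolation=2))
p,_=load('t11');print(needle(p)[2],blob(p)[2:6])
for r0,r1 in((104,112),(110,120),(116,128)): print(needle(p,r0=r0,r1=r1))
print(needle(load('s11')[0],'scene'))"
```

```text
time_s: 14.25
ee_pos: [617.4, 219.0, 57.1]
ee_rot: [-90.1, -0.2, -125.4]
force: [-4.4, -5.8, 7.5]
gripper_width: 14.1
dpos cm [-0.19 -0.09  0.12] twist [  0.1 -35.4   0.2] now [617.4 219.   57.1] open-axis -35.4 q [18.6 32.6 90.1 -0.1 57.6 54. ] F [-4.4 -5.8  7.5] w 14.1 t 14.25
tq [-0.9   0.73 -0.05]
needle 177.08 sd 0.08 mm to mark 1.6
[177.  177.1 177.1 177.2 177.1 177.1 177.1 177.2 177.1 177.  177.  176.9
 176.9 177.  177.1] [(np.float64(133.0), np.float64(177.8), 72), (np.float64(134.5), np.float64(177.8), 88), (np.float64(136.0), np.float64(177.8), 100), (np.float64(137.5), np.float64(177.8), 105)]
(np.float64(177.19918604091725), np.float64(0.049303880167803085), array([177.1, 177.1, 177.2, 177.2, 177.2, 177.3]))
(np.float64(177.37159240715098), np.float64(0.09661101919146062), array([177.2, 177.3, 177.3, 177.4, 177.4, 177.4, 177.5]))
(np.float64(177.4860761072258), np.float64(0.20418428825885768), array([177.4, 177.4, 177.5, 177.7, 177.8, 177.8, 177.3, 177.3]))
(np.float64(177.68073129956136), np.float64(1.0311826848530472), array([175. , 174.6, 175.9, 177. , 177.4, 177.4, 177.7, 177.7, 177.7,
       177.7, 177.7, 177.7, 177.8, 177.8, 177.7]))
```

View pics/t11y.png

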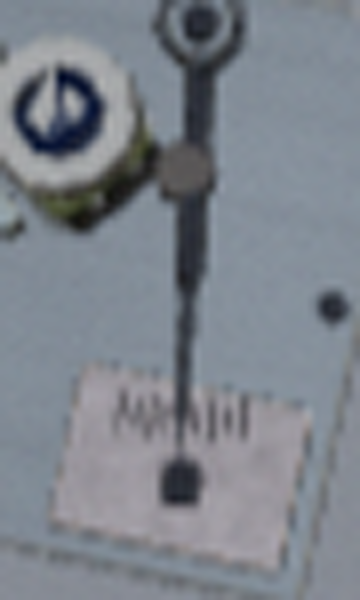

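View pics/s11y.png

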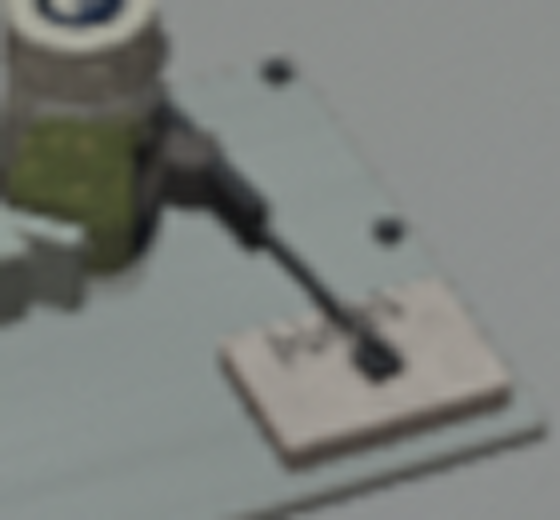

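```bash
python3 -c "
from ptr import *
p,_=load('t11'); g=p.astype(float).mean(-1)
for v in range(238,266):
    row=g[v,298:318]; s=np.median(row)-row; s[s<0.3*s.max()]=0; k=np.argmax(s); m=abs(np.arange(20)-k)<4
    print(v,round(298+(s[m]*np.arange(20)[m]).sum()/s[m].sum(),2),row.astype(int)[2:18], np.round(ray('top',307,v,28)[0]))
"
```

```text
238 307.95 [141 141 143 142 143 141 139 106  61 113 143 144 142 146 145 145] 548.0
239 307.9 [140 141 140 140 143 142 136  88  60 106 144 143 145 144 145 143] 545.0
240 307.82 [139 141 141 143 141 141 135  72  63 106 142 143 141 145 143 141] 543.0
241 307.83 [139 141 141 142 143 142 135  76  60 108 142 144 142 143 145 144] 540.0
242 307.54 [140 141 140 141 141 141 137  80  70 128 143 144 144 142 143 145] 538.0
243 307.47 [140 140 139 141 138 140 131  70  77 141 144 144 143 145 146 144] 535.0
244 307.46 [142 143 144 144 144 142 131  62  74 144 143 143 142 145 144 144] 533.0
245 307.47 [143 139 140 141 138 140 135  64  72 143 143 143 143 142 141 142] 530.0
246 307.46 [152 139 129 138 122 139 133  68  80 144 143 144 144 144 145 144] 528.0
247 307.44 [155 148 143 150 134 151 133  70  86 142 144 143 146 142 146 146] 525.0
248 307.41 [136 155 156 155 153 160 144  63  89 156 144 134 138 123 141 144] 523.0
249 307.4 [107 156 141 149 124 158 145  61  88 161 149 130 147 140 150 113] 520.0
250 306.84 [ 98 151 112 147 110 138 124  59  80 138 150 109 153 140 154  94] 518.0
251 307.37 [108 132 111
[... 519 characters left out ...]
2 122 153 148 154 157 157 156] 500.0
258 307.13 [157 159 156 153 145 102  56  49  55  75 137 152 149 153 154 153] 498.0
259 307.26 [155 160 156 152 145  76  46  46  42  61 118 150 147 150 154 157] 495.0
260 307.24 [157 159 157 156 147  67  45  48  44  60 116 153 150 151 157 157] 493.0
261 306.99 [158 160 159 156 147  67  47  48  48  70 145 157 157 158 157 156] 490.0
262 307.01 [155 162 161 157 149  82  42  43  47  78 157 160 161 162 159 154] 488.0
263 307.05 [158 162 163 160 151 132 123 123 122 128 159 159 164 161 160 156] 485.0
264 303.91 [158 160 160 155 152 156 158 160 156 154 159 161 162 159 157 154] 483.0
265 304.31 [161 160 159 156 151 150 156 163 159 157 155 162 163 162 153 153] 480.0
```

Needle tip is at u≈306.9 and the mark edge at u≈307.25 (rows 254–258), so roughly 1 mm remains, or about 2.5° of knob.

```bash
python3 -m pendant '[{"delta_pos":[0,0,0],"twist":[0,1,0],"grip":5},{"delta_pos":[0,0,0],"twist":[0,2,0],"grip":5},{"delta_pos":[0,0,0],"twist":[0,2.5,0],"grip":5},{"delta_pos":[0,0,0],"twist":[0,2.5,0],"grip":5},{"delta_pos":[0,0,0],"twist":[0,2.5,0],"grip":5}]' 30
cat > rows.py <<'E'
from ptr import *
import sys
p,_=load(sys.argv[1]); g=p.astype(float).mean(-1)
for v in list(range(240,263)):
    row=g[v,298:318]; s=np.median(row)-row; s[s<0.3*s.max()]=0; k=np.argmax(s); m=abs(np.arange(20)-k)<4
    print(v,round(298+(s[m]*np.arange(20)[m]).sum()/s[m].sum(),2),row.astype(int)[5:15])
E
python3 chk.py t12; python3 rows.py t12
```

```text
time_s: 14.85
ee_pos: [617.4, 219.0, 57.1]
ee_rot: [-90.1, -0.2, -127.9]
force: [-4.4, -5.5, 7.6]
gripper_width: 14.1
dpos cm [-0.2  -0.1   0.11] twist [  0.1 -37.9   0.2] now [617.4 219.   57.1] open-axis -37.9 q [18.6 32.6 90.1 -0.1 57.5 56.5] F [-4.4 -5.5  7.6] w 14.1 t 14.85
tq [-0.84  0.72  0.14]
needle 177.65 sd 0.08 mm to mark 0.3
240 308.01 [143 141 142 135  92  55  91 143 141 143]
241 308.03 [139 142 144 136  95  56  89 143 144 142]
242 307.97 [140 143 142 140 100  59 105 140 142 144]
243 307.95 [138 142 141 137 104  59 112 142 143 142]
244 307.98 [142 143 141 138 105  60 108 143 143 140]
245 307.88 [142 140 142 139  89  61 109 143 144 144]
246 307.81 [135 121 143 134  76  64 109 145 144 144]
247 307.81 [148 137 155 133  75  60 110 142 142 145]
248 307.53 [156 155 159 144  85  77 144 146 135 140]
249 307.46 [150 124 158 147  72  82 160 147 130 149]
250 306.83 [148 107 135 125  62  75 139 150 112 153]
251 308.26 [133 119 118 111  82  61 114 150  96 148]
252 308.58 [121 115 121 135  92  85 101 150  97 144]
253 308.65 [108 135 124 148  96  92  98 151 101 147]
254 309.5 [115 148 141 148  96  96 136 148  95 151]
255 307.3 [145 153 151 146 109 134 152 147 129 156]
256 307.24 [160 157 151 146 111 141 151 149 150 154]
257 307.35 [158 152 132 107  77 101 119 152 150 154]
258 307.13 [154 147  99  58  48  55  75 135 149 151]
259 307.08 [153 148  75  48  51  43  59 120 151 146]
260 307.25 [153 147  67  50  48  45  57 118 154 151]
261 307.0 [157 147  66  51  48  48  67 142 153 154]
262 307.01 [160 150  82  43  43  48  77 156 157 161]
```

Tip column is about 307.3 and the mark about 307.25, so they match to within a fraction of a millimetre. Releasing the knob.

```bash
python3 -m pendant '[{"delta_pos":[0,0,0],"twist":[0,0,0],"grip":18},{"delta_pos":[0,0,0],"twist":[0,0,0],"grip":25},{"delta_pos":[0,0,0],"twist":[0,0,0],"grip":35},{"delta_pos":[0,0,0],"twist":[0,0,0],"grip":45},{"delta_pos":[0,0,0],"twist":[0,0,0],"grip":50}]' 30
python3 -m pendant '[{"delta_pos":[0,0,0],"twist":[0,0,0],"grip":50},{"delta_pos":[0,-1,0],"twist":[0,0,0],"grip":50},{"delta_pos":[0,-4,0],"twist":[0,0,0],"grip":50},{"delta_pos":[0,-8,0],"twist":[0,0,0],"grip":50},{"delta_pos":[0,-10,0],"twist":[0,0,0],"grip":50}]' 30
python3 chk.py t13; python3 rows.py t13 | sed -n '1,6p;13,20p'; python3 -c "
from ptr import *
grab('scene','s13')
p=cv2.imread('pics/t13.png');cv2.imwrite('pics/t13y.png',cv2.resize(p[180:275,235:335],None,fx=6,fy=6,interpolation=2))
p=cv2.imread('pics/s13.png');cv2.imwrite('pics/s13y.png',cv2.resize(p[190:310,215:345],None,fx=5,fy=5,interpolation=2))"
```

```text
time_s: 15.4
ee_pos: [618.9, 220.4, 56.1]
ee_rot: [-90.0, -0.0, -127.9]
force: [0.1, 0.4, -0.8]
gripper_width: 43.4
time_s: 15.9
ee_pos: [620.5, 220.8, 160.9]
ee_rot: [-89.8, 0.3, -127.9]
force: [-0.5, -0.1, -0.7]
gripper_width: 45.9
dpos cm [ 0.19 10.28 -0.06] twist [ -0.3 -37.9  -0.2] now [620.5 220.8 160.9] open-axis -37.9 q [18.6 27.6 82.7 -0.  69.3 56.5] F [-0.5 -0.1 -0.7] w 45.9 t 15.9
tq [-0.03 -0.13 -0.06]
needle 177.63 sd 0.08 mm to mark 0.4
240 308.02 [142 141 144 138  95  57  92 143 147 145]
241 308.04 [142 142 140 138  97  54  90 141 145 145]
242 307.97 [143 142 145 139 103  60 107 145 144 144]
243 307.95 [139 142 141 138 106  63 113 145 145 145]
244 307.99 [144 144 143 139 108  63 110 142 142 143]
245 307.87 [142 144 144 137  88  62 110 147 143 143]
252 308.57 [123 114 123 137  91  87 106 151  97 146]
253 308.7 [108 136 126 150  98  93 100 153  99 148]
254 308.66 [115 151 143 150  98  96 135 149  98 152]
255 307.32 [147 155 152 149 111 133 151 148 130 155]
256 307.26 [163 159 153 149 112 140 153 150 152 155]
257 307.36 [160 154 136 109  78 101 121 157 149 156]
258 307.13 [155 149 102  58  51  57  76 135 152 149]
259 307.27 [153 149  79  50  49  42  62 119 152 147]
```

View pics/t13y.png

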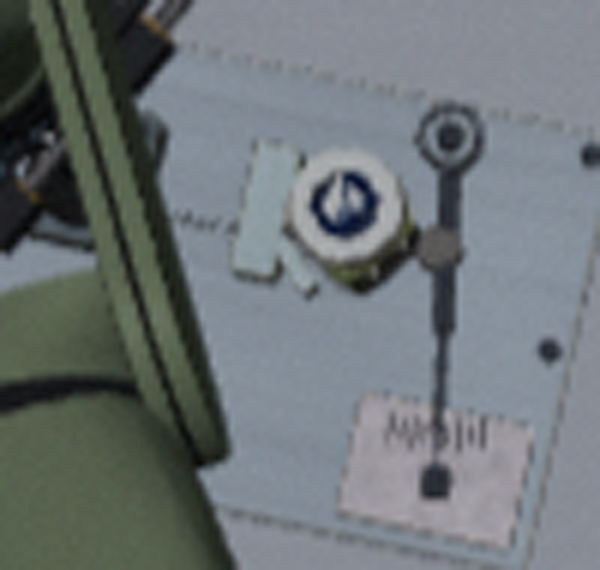

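View pics/s13y.png

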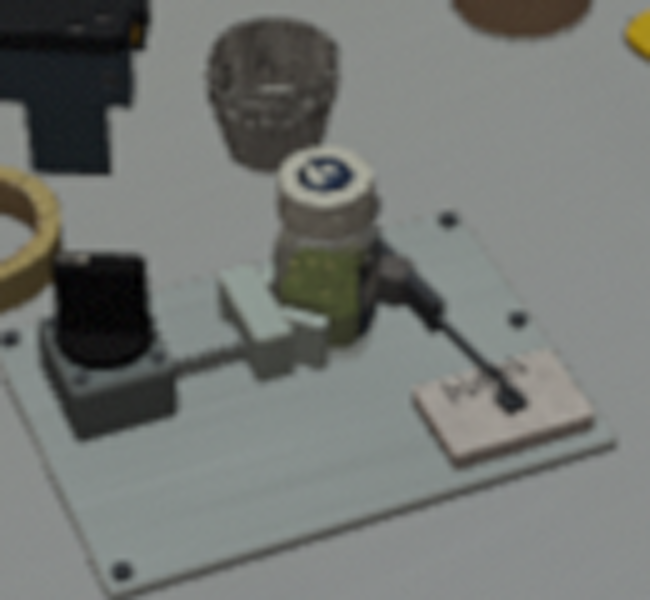

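Both views show the pointer meeting the mark (top zoom (437,460), scene zoom (505,385)). The jar is upright in the clamp and the gripper is clear. I'll hold for a moment, then hand in.

```bash
python3 -m pendant '[{"delta_pos":[0,0,0],"twist":[0,0,0],"grip":50},{"delta_pos":[0,0,0],"twist":[0,0,0],"grip":50},{"delta_pos":[0,0,0],"twist":[0,0,0],"grip":50},{"delta_pos":[0,0,0],"twist":[0,0,0],"grip":50},{"delta_pos":[0,0,0],"twist":[0,0,0],"grip":50}]' 30
python3 chk.py t14; python3 -c "
from h import *
print(job.job_done())"
```

```text
time_s: 16.5
ee_pos: [618.7, 220.1, 155.6]
ee_rot: [-90.0, -0.1, -127.9]
force: [-0.0, 0.0, -0.1]
gripper_width: 45.6
dpos cm [-0.05  9.76  0.09] twist [  0.1 -37.9   0.1] now [618.7 220.1 155.6] open-axis -37.9 q [18.6 27.8 83.1 -0.  69.2 56.5] F [-0.   0.  -0.1] w 45.6 t 16.5
tq [-0.   -0.07 -0.04]
needle 177.62 sd 0.09 mm to mark 0.4
the job is handed in; nothing more can be done
None
```

The jar is standing upright in the clamp, the knob is tightened, and the pointer sits on the set mark. I handed the job in at about 16.5 s.

- **Placing the jar:** I gripped it from above, lowered it until it touched down with about 4 N, and let go. The pointer had not moved at that stage.
- **Tightening:** One grip on the knob was enough: about 111° clockwise, with the last steps at 7° and 2.5°. The top-camera checks between steps never showed the pointer past the mark.
- **Final pointer check:** After letting go, the pointer stayed where it was. Its angle gives 0.3–0.4 mm short of the mark. Comparing tip and mark columns directly puts the tip level with the mark, or just past it, by a few tenths of a millimetre. The scene camera also shows the tip at the mark.
- **Robot clear:** The gripper was well above everything, with the force reading back at zero.

**Unexplained or unchecked:**
- The gripper read 52 mm on the 47 mm jar, although the jar looked straight in the images.
- The scene camera had put the mark's edge about 1° further round, because a scale line blurred into it. I used the top camera for the final setting.
- I did not measure the other things on the table again at the end, but the arm never went near them and no unexpected force showed.

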